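Line clearance at the valve inspection bench

ROBOT

A 7-joint arm with a two-finger parallel gripper is mounted at the origin on the work surface. World frame = base frame: x ahead of the robot, y to its left, z up, the work surface at z = 0. Lengths are in m, angles in rad, forces in N, time in s.
With the tool pointing down it reaches from about 0.35 to 0.9 m from the base axis. Payload 8.1 kg.
Tool frame: the origin (TCP) lies midway between the tips of the shut fingers; the grasp point (between the pads) lies 19 mm behind it; x points along the fingers, z is the direction in which the jaws open and shut, and the axes are right-handed (so a half turn about x gives the same grasp; the last joint's range is limited). The gripper opens to 92 mm and grips with 3 to 60 N. Pads are 19 mm wide; open, the fingers measure 130 mm over their backs; the gripper's body (75 mm by 190 mm) begins 47 mm behind the grasp point.
Start: joints at [-1.209, 0.434, 0.025, 1.573, -0.012, 1.134, -0.075], TCP at [0.28, 0.559, 0.227] pointing down, gripper open.
Joint ranges: [-2.62, 2.62], [-0.44, 2.09], [-1.27, 1.32], [0.08, 2.57], [-1.32, 4.46], [0.12, 2], [-2.74, 2.74]. Speed limits (rad/s): [2.22, 2.22, 3.01, 3.01, 3.14, 3.14, 3.14].

INTERFACE

Orientations are given as a rotation vector (axis times angle).
In Python, from cell import arm gives the robot as it stands. The module is installed in compiled form; this text tells all that it offers.
- The arm moves only by the tool move_arm, never from a script. Its argument "steps" is text: rows parted by semicolons, each of 5 numbers parted by spaces: the shift along the tool's x, y, z in m, then the turn about the tool's x in rad, then the closure in counts, from 0 (fully open) to 255 (shut). A call has 1 to 10 rows; each row is the pose to reach, as a shift and turn from the pose commanded when the call began, along the tool's axes at that moment; what a row does not reach only later rows make up. A row lasts 1/12 s, in which the tool goes at most 41.7 mm and 7.16 degrees, less where a joint would pass 70% of its speed; a pose out of reach is approached as far as the arm can. A call with a gripper value outside its range is refused whole. The fingers move at their own pace and stop on an object; "squeeze" is the grip in N (left out, the last holds). Time passes only in rows, so rows that repeat a pose let the fingers close. It gives the time, the measured TCP pose, the force and the opening at its end, in the units of the state.
- arm.observe(): the state, without advancing time (a new reading comes with each control period).
- arm.get_image(name): name is "scene" or "top"; returns a dict with "img" (480x640x3 uint8, blue, green, red), "z_map" (480x640 float32, m along the optical axis (not along the pixel's ray), 0 where there is no reading), "vfov" (degrees; the focal length in pixels is half the picture's height over the tangent of half this angle, whatever the lens; pixels are square), "cx", "cy" (the principal point, pixels), "k1" (the pictures are not rectified: a ray, as slopes to the right and down, at radius r is drawn at 1 + k1 r^2 times it, then the intrinsics apply), "extrinsics" (4x4, takes a point from camera to world coordinates). Camera axes: x right, y up, looking along -z (the intrinsics and any distortion apply to the point x, -y, -z); pixel columns grow to the right and rows downward; lengths in m; the calibration is good to about 2 mm. A picture is of the moment at which its call begins.
- arm.sign_off(): hands the job in, once; it reports no verdict.
The state is a dict: "clock": time; "joints": joint angles; "dq": joint speeds; "joint_efforts": joint torques, N m; "position": TCP position; "ee_rot": TCP orientation; "force": force on the tool from outside, world axes, zero at the start; "ft_torque": the same for the moment, N m; "width": opening from 0.0 (shut) to 1.0 (fully open).
Only numpy, scipy, OpenCV 4.12 (cv2) and the standard library are available. Lean on these libraries where they do the work, as an engineer would, in place of code of your own. Each camera call takes 0.05 s, during which the arm holds its last target.

TASK

Clear the inspection mat for the next batch. First swing the magnifier lamp back until its head is off the mat altogether, then lift the lid of the grey tool case right back so that it rests on its stop. From the mat, stand every finished valve upright on the floor of the deep blue bin (none on top of another), put every loose motor in the shallow blue tray and every hand tool in the case, then shut the case lid, leaving the lamp swung clear and the tape roll, mouse and bottle where they are.

Things in the scene. Friction and masses are not known exactly. Their poses are not given: they have to be found in the camera images.
- mat: grey inspection mat, 270 mm (its x) by 360 mm (its y), 2 mm thick, fixed to the green bench. Origin at the centre of its underside. Its far edge is at x = +135 mm. The things to sort start on it, long axes roughly along its x. Number of things varies: those absent read None
- lamp_head (a point): centre of the round magnifier head, a flat ring 124 mm across and 30 mm thick whose plane is level, its centre 250 mm above the bench, 345 mm from the pivot; at first it hangs over the mat. Two thin rods join it to the pivot
- lamp_pivot (a point): vertical pivot axis of the lamp arm, on top of the lamp post (post 24 mm across, foot 84 mm across) behind the mat on the left; 250 mm above the bench
- lamp_arm (a joint): swing of the lamp arm about the upright pivot, rad; 0 to 1.15, growing anticlockwise seen from above, which carries the head away from the robot (to +x) off the mat's far edge. Light friction (about 1 N at the head) keeps it where it is left
- case: grey steel hand-tool case, fixed, 200 mm (its x) by 240 mm (its y), 70 mm high, walls and floor 5 mm; origin at the centre of its underside. Its front looks along its own -x, roughly to the robot; the lid is hinged on its back (+x) top edge, the bow handle is at its front
- case_lid (a joint): lid angle, rad: 0 shut, 1.75 resting on its stop, a little past upright. 8 mm panel weighing 0.35 kg; it falls shut if let go before upright and rests on the stop by its own weight beyond. Needs about 2 N at the handle
- lid_handle (a point): middle of the round bar of the lid's steel bow handle, 12 mm thick and 110 mm long along the case's y. With the lid shut it stands out level 42 mm in front of the case's front face, 74 mm above the bench, with air above, below and behind it. It turns with the lid, and points up when the lid is open
- lid_hinge (a point): hinge axis of the lid, on the case's back top edge, 70 mm above the bench; the handle bar is 242 mm from it
- deep_bin: deep blue plastic bin, fixed, 165 mm (its x) by 215 mm (its y), 75 mm high, walls and floor 5 mm, open top, origin at the centre of its underside. It and the tray may change places; for the finished valves, which fit side by side with their stubs along its x
- tray: shallow blue plastic tray, fixed, same footprint 165 mm (its x) by 215 mm (its y), only 38 mm high, walls and floor 5 mm, open top, origin at the centre of its underside; for the loose motors
- valve1: finished motor valve: white block 72 x 48 mm, 34 mm high, blue band round its top edge, a white pipe stub (20 mm across) out of each end along its x, 104 mm over the stubs; on top a raised white head 44 mm (x) by 24 mm (y), 34 to 56 mm above the base; 0.18 kg. Origin at the centre of its base, z up. Stands on its base. May be absent (None)
- valve2: finished motor valve: white block 72 x 48 mm, 34 mm high, blue band round its top edge, a white pipe stub (20 mm across) out of each end along its x, 104 mm over the stubs; on top a raised white head 44 mm (x) by 24 mm (y), 34 to 56 mm above the base; 0.18 kg. Origin at the centre of its base, z up. Stands on its base. May be absent (None)
- valve3: finished motor valve: white block 72 x 48 mm, 34 mm high, blue band round its top edge, a white pipe stub (20 mm across) out of each end along its x, 104 mm over the stubs; on top a raised white head 44 mm (x) by 24 mm (y), 34 to 56 mm above the base; 0.18 kg. Origin at the centre of its base, z up. Stands on its base. May be absent (None)
- motor1: loose geared motor on its side: square black gearbox 46 (x) x 38 (y) x 36 mm high, round steel can (32 mm across, 45 mm long) on its -x end, thin shaft on +x, 105 mm over all; 0.22 kg. Origin on the underside, under the gearbox, which spans x = -12 to +34 mm (can -57 to -12 mm); grip across the gearbox at the origin. May be absent (None)
- motor2: loose geared motor on its side: square black gearbox 46 (x) x 38 (y) x 36 mm high, round steel can (32 mm across, 45 mm long) on its -x end, thin shaft on +x, 105 mm over all; 0.22 kg. Origin on the underside, under the gearbox, which spans x = -12 to +34 mm (can -57 to -12 mm); grip across the gearbox at the origin. May be absent (None)
- screwdriver: screwdriver 140 mm long lying along its own x: black round handle 26 mm thick and 70 mm long on the -x half, thin steel blade on the +x half. Origin midway along, on the underside of the handle; grip the handle 28 mm from the origin towards -x. Hand tool; can roll over if knocked. May be absent (None)
- brush: flat cleaning brush 140 mm long lying along its own x: black round handle 20 mm thick and 70 mm long on the -x half, 42 mm wide metal ferrule and grey bristles on the +x half. Origin midway along, on the underside; grip the handle 28 mm from the origin towards -x. Hand tool. May be absent (None)
- tape_roll: roll of white label tape lying flat among the things on the mat, 64 mm across, 25 mm high; origin at the centre of its underside. Stays where it is
- mouse: black computer mouse, 100 x 58 x 30 mm, between the mat and the keyboard beyond it; origin under its centre. Stays where it is
- spray_bottle: small clear bottle with a black cap, 52 mm across, 130 mm high, beyond the mat; origin under its centre. Stays standing where it is

How it is judged:
By the outcome, as a careful person would: the job done as asked, in the order asked, and still so for the second after the job is handed in, with the robot touching nothing.
Of valve1, valve2, valve3 only 2 to 3 are there at a start; the rules pass over those that are not, and their reading is None.
Of motor1, motor2 only 1 to 2 are there at a start; the rules pass over those that are not, and their reading is None.
Of screwdriver, brush only 1 to 2 are there at a start; the rules pass over those that are not, and their reading is None.
At some moment in a run one of valve1, valve2, valve3 may be knocked a few centimetres aside while the robot is not near it.
Once in a run the grip may slacken for a moment while it holds something.
It also fails if it takes over 210 s, if anything falls off the work surface, if the arm or the gripper's body presses on something with over 40 N, if the wrist force passes 120 N, or if a joint passes its speed limit or range.

## Working session

There is one attempt and no reset: what is moved stays moved. The work goes in short steps, Python scripts to look and compute and a tool call to move; the robot and the scene stay as the last step left them, time stands still between calls to the robot, and variables do not carry over. Pictures are saved under pics/ and viewed, and the job is handed in when it is done.

Besides the shell and the picture viewer there is one more tool, called after "Emit:" by a JSON object that holds its "op" and its "data". move_arm: Moves the arm, as the interface text tells. Its arguments: {"type":"object","properties":{"steps":{"type":"string"},"squeeze":{"type":"number"}},"required":["steps"]}

```bash
ls; mkdir -p pics
cat > h.py <<'E'
import numpy as np, cv2
from scipy.spatial.transform import Rotation as R
from cell import arm
def cap(n):
    return arm.get_image(n)
def save(d,fn): cv2.imwrite('pics/'+fn,d['img'])
def slopes(d,uv):
    f=240/np.tan(np.radians(d['vfov'])/2)
    K=np.array([[f,0,d['cx']],[0,f,d['cy']],[0,0,1.]])
    uv=np.array(uv,float).reshape(-1,1,2)
    return cv2.undistortPoints(uv,K,np.array([d['k1'],0,0,0,0.])).reshape(-1,2)
def plane(d,uv,z):
    s=slopes(d,uv); E=np.array(d['extrinsics'])
    v=np.c_[s[:,0],-s[:,1],-np.ones(len(s))]@E[:3,:3].T; o=E[:3,3]
    t=(z-o[2])/v[:,2]
    return o+t[:,None]*v
def cloud(d):
    vv,uu=np.mgrid[0:480,0:640]
    s=slopes(d,np.c_[uu.ravel(),vv.ravel()]); E=np.array(d['extrinsics']); z=d['z_map'].ravel()[:,None]
    p=np.c_[s[:,0],-s[:,1],-np.ones(len(s))]*z
    return (p@E[:3,:3].T+E[:3,3]).reshape(480,640,3)
def proj(d,P):
    E=np.array(d['extrinsics']); f=240/np.tan(np.radians(d['vfov'])/2)
    c=(np.atleast_2d(P)-E[:3,3])@E[:3,:3]
    s=c[:,:2]/-c[:,2:]; s[:,1]*=-1
    s=s*(1+d['k1']*(s**2).sum(1,keepdims=True))
    return s*f+[d['cx'],d['cy']]
def st():
    s=arm.observe(); Rm=R.from_rotvec(s['ee_rot']).as_matrix()
    return s,np.array(s['position']),Rm
def shift(target):
    s,p,Rm=st(); return Rm.T@(np.array(target)-p)
E
python3 - <<'E'
from h import *
for n in('scene','top'):
    d=cap(n); save(d,n+'0.png'); print(n,d['vfov'],d['cx'],d['cy'],d['k1'],np.round(d['extrinsics'],3))
s,p,Rm=st(); print(s); print(Rm.round(3))
E
```

```text
pics
scene 54.78433191343175 325.3982926708188 231.56921190343863 0.03353196255613917 [[-0.725 -0.512  0.461  1.076]
 [ 0.689 -0.541  0.482  0.53 ]
 [ 0.003  0.667  0.745  1.032]
 [ 0.     0.     0.     1.   ]]
top 54.764761950357155 324.61972257586643 243.61718281346518 0.04151710501932367 [[-0.025  0.986 -0.163  0.391]
 [-1.    -0.026  0.    -0.009]
 [-0.004  0.163  0.987  1.141]
 [ 0.     0.     0.     1.   ]]
{'clock': 0.1, 'joints': array([-1.20863955,  0.43516472,  0.02492924,  1.57397693, -0.01161063,
        1.1339943 , -0.07512771]), 'dq': array([-0.00100158, -0.00224206,  0.00032323, -0.00232888,  0.00070875,
        0.00087891,  0.00096629]), 'joint_efforts': array([ 2.37095905e-03, -6.69123244e+01,  9.87317674e-01, -3.15146613e+01,
       -6.06912095e-02,  3.74384795e-02,  4.53059431e-05]), 'position': array([0.27994908, 0.55829924, 0.22602712]), 'ee_rot': array([-0.86118873,  1.39510203,  0.85984925]), 'force': array([-1.1311896 , -0.41845164,  0.4265717 ]), 'ft_torque': array([ 0.03119192, -0.04972462,  0.02249192]), 'width': 0.9948698430052256}
[[-0.001 -0.894  0.448]
 [-0.001  0.448  0.894]
 [-1.    -0.    -0.001]]
```

View pics/scene0.png

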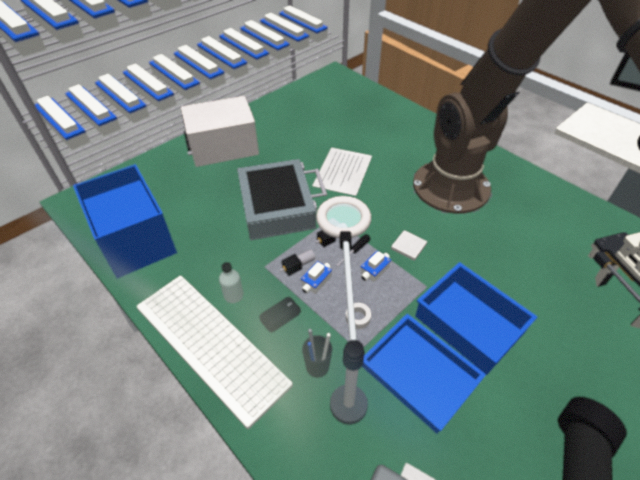

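View pics/top0.png

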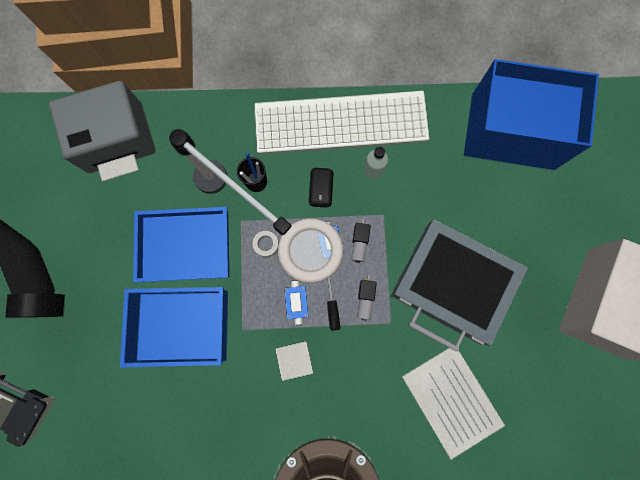

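Top view: the mat spans about (241,218)–(390,328). On it are valves at (296,302) and (325,243, under the lens), motors at (361,240) and (367,298), a screwdriver at (333,310), and tape at (265,243). The lamp head is at (310,250), with its pivot near (180,141). The blue bins are at (181,244) and (174,327), and the case at (462,285).

Run:
```python
from h import *
d=cap('top'); C=cloud(d)
def q(n,uv,z): print(n,plane(d,[uv],z)[0].round(3), C[int(uv[1]),int(uv[0])].round(3))
q('head',(310,250),.265); q('headrim',(284,250),.265)
q('pivot',(180,141),.262)
q('elbow',(282,226),.25)
for c in [(135,211),(227,209),(229,279),(134,281)]: q('binA rim',c,.06)
q('A floor',(181,244),.005);q('A rim',(181,209),.075)
for c in [(126,291),(226,288),(221,367),(121,365)]: q('binB rim',c,.06)
q('B floor',(174,327),.005);
for c in [(435,221),(526,267),(487,345),(396,298)]: q('case',c,.074)
for c in [(412,331),(461,349)]: q('handle',c,.074)
for c in [(241,220),(386,215),(390,324),(243,329)]: q('mat',c,.002)
q('v1',(296,302),.056)
# rim heights by depth
for n,(a,b,c,e) in dict(A=(130,205,232,285),B=(118,285,230,370)).items():
    z=C[b:e,a:c,2]; print(n,np.percentile(z,[5,50,80,90,95,99]).round(3))
```

```text
head [0.524 0.019 0.265] [0.526 0.02  0.255]
headrim [0.525 0.069 0.265] [0.525 0.069 0.266]
pivot [0.75  0.273 0.262] [0.748 0.271 0.266]
elbow [0.575 0.074 0.25 ] [0.572 0.072 0.266]
binA rim [0.66 0.44 0.06] [0.665 0.449 0.039]
binA rim [0.659 0.222 0.06 ] [ 0.675  0.235 -0.001]
binA rim [0.492 0.216 0.06 ] [ 0.391 -0.009  1.141]
binA rim [0.493 0.436 0.06 ] [0.495 0.444 0.039]
A floor [0.587 0.347 0.005] [0.587 0.347 0.005]
A rim [0.658 0.327 0.075] [0.667 0.338 0.039]
binB rim [0.47  0.453 0.06 ] [0.469 0.446 0.076]
binB rim [0.471 0.223 0.06 ] [0.475 0.235 0.003]
binB rim [0.293 0.232 0.06 ] [ 0.288  0.246 -0.001]
binB rim [0.305 0.456 0.06 ] [0.306 0.449 0.075]
B floor [0.385 0.358 0.005] [0.385 0.357 0.008]
case [ 0.614 -0.269  0.074] [ 0.613 -0.268  0.079]
case [ 0.501 -0.469  0.074] [ 0.501 -0.47   0.073]
case [ 0.328 -0.366  0.074] [ 0.324 -0.391 -0.002]
case [ 0.437 -0.169  0.074] [ 0.44  -0.178  0.013]
handle [ 0.362 -0.201  0.074] [ 0.36  -0.214  0.002]
handle [ 0.32  -0.308  0.074] [ 0.316 -0.329 -0.001]
mat [0.645 0.199 0.002] [0.645 0.199 0.001]
mat [ 0.648 -0.165  0.002] [ 0.648 -0.165  0.   ]
mat [ 0.378 -0.162  0.002] [ 0.378 -0.162  0.   ]
mat [0.375 0.193 0.002] [0.375 0.193 0.003]
v1 [0.434 0.061 0.056] [0.434 0.061 0.062]
A [-0.001  0.006  0.017  0.038  0.039  0.042]
B [-0.     0.006  0.053  0.075  0.076  0.079]
```

```bash
cat >> h.py <<'E'
def rows(wps, clos, n=None):
    """wps: list of (x,y,z,dyaw_ccw_from_now) world; one row each; returns text"""
    s,p,Rm=st(); out=[]
    for w,c in zip(wps,clos if hasattr(clos,'__len__') else [clos]*len(wps)):
        t=Rm.T@(np.array(w[:3])-p); out.append('%.3f %.3f %.3f %.3f %d'%(*t,-w[3],c))
    return '; '.join(out)
def yawz():
    s,p,Rm=st(); return np.arctan2(Rm[1,2],Rm[0,2])
E
python3 - <<'E'
from h import *
d=cap('top'); C=cloud(d)
m=(C[...,2]>.235)&(C[...,2]<.28)&(C[...,0]>.4)&(C[...,0]<.66)&(abs(C[...,1])<.12)
v,u=np.nonzero(m); (c,r)=cv2.minEnclosingCircle(np.c_[u,v].astype(np.float32)); print('encl',c,r)
mm=(m&(np.hypot(np.mgrid[0:480,0:640][1]-310,np.mgrid[0:480,0:640][0]-250)<34))
P=C[mm]; print(P.min(0),P.max(0),((P.min(0)+P.max(0))/2).round(4))
m=(C[...,2]>.24)&(C[...,2]<.28)&(C[...,0]>.7); print('pivot',C[m].mean(0), C[m].min(0),C[m].max(0))
# case lid
x,y,z=C[...,0],C[...,1],C[...,2]
m=(z>.062)&(z<.09)&(x>.25)&(x<.68)&(y<-.13)&(y>-.52)
out=np.zeros((480,640),np.uint8); out[m]=255; cv2.imwrite('pics/m1.png',out)
pts=C[m][:,:2].astype(np.float32)
m2=m.astype(np.uint8); core=cv2.morphologyEx(m2,cv2.MORPH_OPEN,np.ones((9,9),np.uint8))
n,l,s,_=cv2.connectedComponentsWithStats(core); k=1+np.argmax(s[1:,4]); 
rc=cv2.minAreaRect(C[l==k][:,:2].astype(np.float32)); print('lid',rc, cv2.boxPoints(rc), np.median(z[l==k]))
h=m&(cv2.dilate((l==k).astype(np.uint8),np.ones((5,5)))==0); print('handle n',h.sum(),C[h][:,:3].min(0),C[h].max(0))
np.save('hp.npy',C[h])
E
```

```text
encl (296.5, 236.5) 51.696327209472656
[ 0.46331996 -0.04286811  0.24722221] [0.58947429 0.08176436 0.27050411] [0.5264 0.0194 0.2589]
pivot [0.74123584 0.26063176 0.26262895] [0.70002326 0.20758739 0.24012849] [0.773627   0.29436544 0.27318351]
lid ((0.47129717469215393, -0.3168865740299225), (0.2414218634366989, 0.2071983367204666), 59.81537628173828) [[ 0.32105303 -0.36914188]
 [ 0.5001573  -0.4733187 ]
 [ 0.6215413  -0.26463127]
 [ 0.44243705 -0.16045445]] 0.07963212626625493
handle n 419 [ 0.31672978 -0.47140987  0.06341282] [ 0.61831223 -0.16569314  0.08504214]
```

View pics/m1.png

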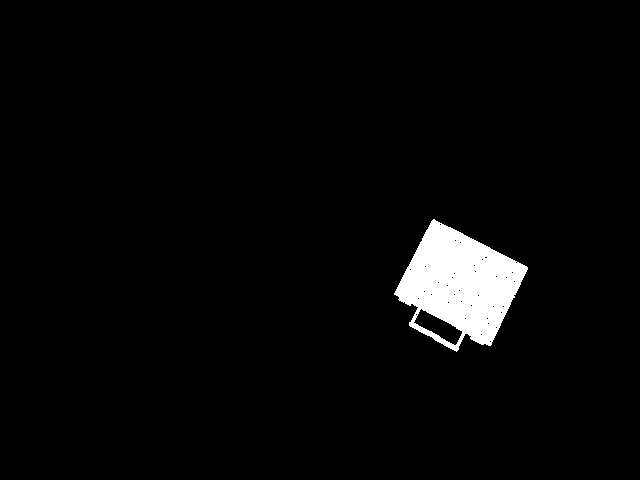

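Run:
```python
from h import *
H=np.load('hp.npy'); xd=np.array([np.cos(np.radians(-30.2)),np.sin(np.radians(-30.2))]); yd=np.array([-xd[1],xd[0]])
c=np.array([.4713,-.3169]); a=(H[:,:2]-c)@xd; b=(H[:,:2]-c)@yd
f=(a<-.115); print(np.histogram(a[f],12)); k=f&(a<-.13); print('bar a',np.percentile(a[k],[2,50,98]),'b',np.percentile(b[k],[2,50,98]),'z',np.median(H[k,2])); 
l,p=np.linalg.eigh(np.cov(H[k,:2].T)); print('bar dir',p[:,1], yd)
# lamp plan
head=np.array([.5264,.0194]);piv=np.array([.752,.277]); th0=np.arctan2(*(head-piv)[::-1]);print(np.degrees(th0))
print('yaw',np.degrees(yawz()))
def push(sw,off):
    th=th0+sw; h=piv+.345*np.array([np.cos(th),np.sin(th)]); t=np.array([-np.sin(th),np.cos(th)]); return h-(.062+off)*t
P0=push(0,.03);print(P0)
s,p,Rm=st(); 
w=[]
n=13
for i in range(1,n+1):
    q=p[:2]+(P0-p[:2])*i/n; w.append((*q,.222,0))
print(rows(w,255))
```

```text
(array([59, 59, 63, 64, 50, 12,  8,  8,  8,  7,  9, 10]), array([-0.14555339, -0.14307529, -0.14059718, -0.13811908, -0.13564097,
       -0.13316287, -0.13068476, -0.12820665, -0.12572855, -0.12325044,
       -0.12077234, -0.11829423, -0.11581613]))
bar a [-0.1450336  -0.13931664 -0.13188215] b [-0.05830637 -0.0019745   0.0580172 ] z 0.07922500415576028
bar dir [0.50507821 0.86307358] [0.50301995 0.8642748 ]
-131.21111012211534
yaw 63.36541225780351
[0.45549139 0.07807378]
0.004 -0.029 -0.027 0.000 255; 0.004 -0.057 -0.054 0.000 255; 0.004 -0.086 -0.081 0.000 255; 0.004 -0.115 -0.108 0.000 255; 0.004 -0.143 -0.135 0.000 255; 0.004 -0.172 -0.162 0.000 255; 0.004 -0.200 -0.189 0.000 255; 0.004 -0.229 -0.216 0.000 255; 0.004 -0.258 -0.243 0.000 255; 0.005 -0.286 -0.270 0.000 255; 0.005 -0.315 -0.297 0.000 255; 0.005 -0.344 -0.324 0.000 255; 0.005 -0.372 -0.351 0.000 255
```

Emit:
{"op": "move_arm", "data": {"steps": "0.004 -0.029 -0.027 0 255; 0.004 -0.057 -0.054 0 255; 0.004 -0.086 -0.081 0 255; 0.004 -0.115 -0.108 0 255; 0.004 -0.143 -0.135 0 255; 0.004 -0.172 -0.162 0 255; 0.004 -0.200 -0.189 0 255; 0.004 -0.229 -0.216 0 255; 0.004 -0.258 -0.243 0 255; 0.004 -0.286 -0.270 0 255", "squeeze": 20}}

```text
clock: 1.03
position: [0.4151, 0.1872, 0.2229]
ee_rot: [-0.86, 1.394, 0.86]
force: [0.5, 0.5, 0.0]
width: 0.325
```

Emit:
{"op": "move_arm", "data": {"steps": "0 -0.029 -0.027 0 255; 0 -0.058 -0.054 0 255; 0 -0.086 -0.081 0 255; 0 -0.086 -0.081 0 255"}}

```text
clock: 1.37
position: [0.4572, 0.0703, 0.2231]
ee_rot: [-0.856, 1.397, 0.85]
force: [-0.5, -1.1, -1.7]
width: 0.04
```

```bash
cat > lamp.py <<'E'
from h import *
import sys
a,b,n=map(float,sys.argv[1:4]); n=int(n)
head=np.array([.5264,.0194]);piv=np.array([.752,.277]); th0=np.arctan2(*(head-piv)[::-1])
s,p,Rm=st(); print(p.round(3),s['force'].round(2),s['clock'])
y0=yawz(); w=[]
for i in range(1,n+1):
    sw=a+(b-a)*i/n; th=th0+sw; h=piv+.345*np.array([np.cos(th),np.sin(th)]); t=np.array([-np.sin(th),np.cos(th)])
    q=h-(.062+.011)*t; des=np.arctan2(t[1],t[0])+np.pi/2
    dy=(des-y0+np.pi)%(2*np.pi)-np.pi
    w.append((*q,.222,dy))
print(rows(w,255)); print(w[-1])
E
python3 lamp.py 0 .45 10
```

```text
[0.457 0.07  0.223] [-0.47 -1.14 -1.7 ] 1.3667
0.001 -0.028 -0.005 0.200 255; 0.001 -0.042 -0.011 0.155 255; 0.001 -0.057 -0.016 0.110 255; 0.001 -0.073 -0.021 0.065 255; 0.001 -0.088 -0.025 0.020 255; 0.001 -0.103 -0.028 -0.025 255; 0.001 -0.119 -0.031 -0.070 255; 0.002 -0.135 -0.033 -0.115 255; 0.002 -0.151 -0.034 -0.160 255; 0.002 -0.167 -0.034 -0.205 255
(np.float64(0.5898510715096996), np.float64(-0.0361480879543214), 0.222, np.float64(0.2051896644860407))
```

Emit:
{"op": "move_arm", "data": {"steps": "0 -0.028 -0.005 0.10 255; 0 -0.042 -0.011 0.155 255; 0 -0.057 -0.016 0.110 255; 0 -0.073 -0.021 0.065 255; 0 -0.088 -0.025 0.020 255; 0 -0.103 -0.028 -0.025 255; 0.001 -0.119 -0.031 -0.070 255; 0.001 -0.135 -0.033 -0.115 255; 0.001 -0.151 -0.034 -0.160 255; 0.001 -0.167 -0.034 -0.205 255"}}

```text
clock: 2.2
position: [0.5893, -0.0278, 0.2213]
ee_rot: [-1.017, 1.322, 1.018]
force: [-1.5, -1.2, -0.2]
width: 0.005
```

```bash
python3 lamp.py .45 1.06 12
python3 - <<'E'
from h import *
save(cap('top'),'t1.png')
E
```

```text
[ 0.589 -0.028  0.221] [-1.46 -1.25 -0.16] 2.2
-0.001 -0.020 -0.011 -0.040 255; -0.001 -0.038 -0.014 -0.090 255; -0.001 -0.056 -0.016 -0.141 255; -0.001 -0.074 -0.016 -0.192 255; -0.001 -0.092 -0.016 -0.243 255; -0.001 -0.110 -0.015 -0.294 255; -0.001 -0.127 -0.013 -0.345 255; -0.001 -0.145 -0.010 -0.395 255; -0.001 -0.163 -0.007 -0.446 255; -0.001 -0.180 -0.002 -0.497 255; -0.001 -0.197 0.004 -0.548 255; -0.001 -0.214 0.010 -0.599 255
(np.float64(0.7984873019488712), np.float64(-0.07256105440611434), 0.222, np.float64(0.5987594750435998))
```

View pics/t1.png

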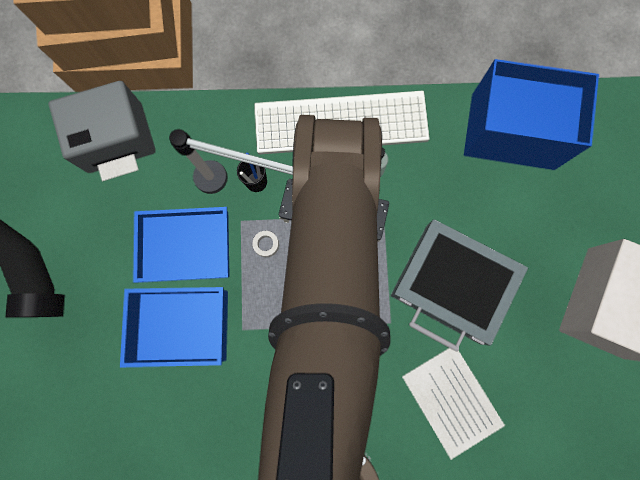

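The lamp rod now runs from (180,141) to (292,170), so the lamp is swinging with the push. I'll continue.

Emit:
{"op": "move_arm", "data": {"steps": "0 -0.020 -0.011 -0.040 255; 0 -0.038 -0.014 -0.090 255; 0 -0.056 -0.016 -0.141 255; 0 -0.074 -0.016 -0.192 255; 0 -0.092 -0.016 -0.243 255; 0 -0.110 -0.015 -0.294 255; 0 -0.127 -0.013 -0.345 255; 0 -0.145 -0.010 -0.395 255; 0 -0.163 -0.007 -0.446 255; 0 -0.180 -0.002 -0.497 255"}}

```text
clock: 3.08
position: [0.763, -0.0758, 0.2213]
ee_rot: [-1.382, 1.088, 1.383]
force: [-1.7, -1.4, -0.0]
width: 0.004
```

```bash
python3 lamp.py .96 1.05 3
python3 - <<'E'
from h import *
save(cap('scene'),'s1.png')
E
```

```text
[ 0.763 -0.076  0.221] [-1.69 -1.43 -0.01] 3.0833
-0.001 -0.011 -0.002 -0.033 255; -0.001 -0.021 -0.003 -0.063 255; -0.001 -0.032 -0.005 -0.093 255
(np.float64(0.7949894253189667), np.float64(-0.07300844177068783), 0.222, np.float64(0.09252812200339822))
```

View pics/s1.png

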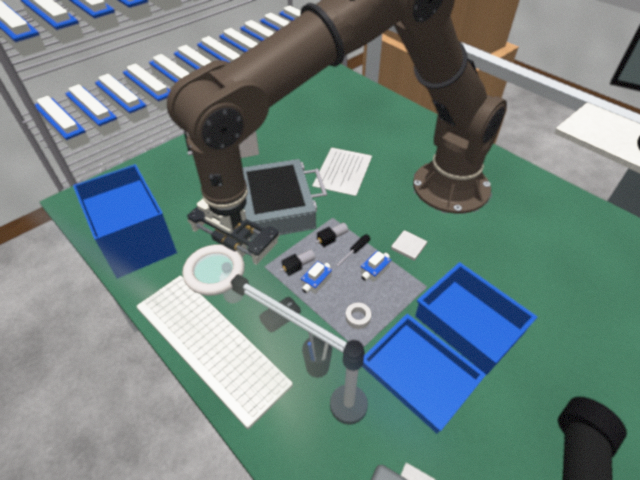

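```bash
cat > go.py <<'E'
from h import *
import sys
# go.py x y z yawz_deg clos [n] : straight rows
a=sys.argv; T=np.array(list(map(float,a[1:4]))); c=int(a[5])
s,p,Rm=st(); y0=yawz()
print('now',p.round(4),'yawz',np.degrees(y0).round(1),'F',s['force'].round(1),'w',round(s['width'],3),'t',s['clock'],'q',s['joints'].round(2))
dy=0
if a[4]!='-':
    dy=(np.radians(float(a[4]))-y0+np.pi)%(2*np.pi)-np.pi
n=int(a[6]) if len(a)>6 else int(np.ceil(max(np.linalg.norm(T-p)/.039,abs(dy)/.12)))
for k in range(0,n,10):
    w=[]
    base=k/n
    m=min(10,n-k)
    tool=Rm.T@(T-p)
    r=[]
    # orientation at chunk start
    Rk=Rm@R.from_rotvec([-dy*base,0,0]).as_matrix()
    for i in range(1,m+1):
        v=Rk.T@((T-p)*i/n); r.append('%.3f %.3f %.3f %.3f %d'%(*v,-dy*i/n,c))
    print('; '.join(r))
E
python3 go.py 0.70 -0.10 0.222 - 255 2; python3 go.py 0.349 -0.246 0.16 149.8 170
```

```text
now [ 0.7654 -0.075   0.2204] yawz 103.9 F [-2.   1.1 -1.3] w 0.007 t 3.1333 q [-0.07  0.69  0.19  1.16 -0.12  1.3   1.92]
-0.001 0.035 -0.004 0.000 255; -0.002 0.069 -0.009 0.000 255
now [ 0.7654 -0.075   0.2204] yawz 103.9 F [-2.   1.1 -1.3] w 0.007 t 3.1333 q [-0.07  0.69  0.19  1.16 -0.12  1.3   1.92]
0.005 0.037 -0.005 -0.067 170; 0.010 0.074 -0.011 -0.133 170; 0.015 0.111 -0.016 -0.200 170; 0.020 0.148 -0.022 -0.267 170; 0.025 0.186 -0.027 -0.334 170; 0.030 0.223 -0.033 -0.400 170; 0.035 0.260 -0.038 -0.467 170; 0.040 0.297 -0.044 -0.534 170; 0.045 0.334 -0.049 -0.601 170; 0.050 0.371 -0.055 -0.667 170
0.005 0.033 0.019 -0.067 170; 0.010 0.065 0.037 -0.133 170
```

```bash
python3 go.py 0.349 -0.246 0.16 -30.2 170
```

```text
now [ 0.7654 -0.075   0.2204] yawz 103.9 F [-2.   1.1 -1.3] w 0.007 t 3.1333 q [-0.07  0.69  0.19  1.16 -0.12  1.3   1.92]
0.003 0.022 -0.003 0.117 170; 0.006 0.045 -0.007 0.234 170; 0.009 0.067 -0.010 0.351 170; 0.012 0.089 -0.013 0.468 170; 0.015 0.111 -0.016 0.585 170; 0.018 0.134 -0.020 0.702 170; 0.021 0.156 -0.023 0.819 170; 0.024 0.178 -0.026 0.936 170; 0.027 0.200 -0.030 1.053 170; 0.030 0.223 -0.033 1.170 170
0.003 0.006 -0.022 0.117 170; 0.006 0.011 -0.044 0.234 170; 0.009 0.017 -0.065 0.351 170; 0.012 0.023 -0.087 0.468 170; 0.015 0.028 -0.109 0.585 170; 0.018 0.034 -0.131 0.702 170; 0.021 0.040 -0.152 0.819 170; 0.024 0.045 -0.174 0.936 170; 0.027 0.051 -0.196 1.053 170; 0.030 0.056 -0.218 1.170 170
```

Emit:
{"op": "move_arm", "data": {"steps": "0 0.030 -0.003 0 255; 0.006 0.055 -0.007 0.1 170; 0.009 0.070 -0.010 0.22 170; 0.012 0.089 -0.013 0.34 170; 0.015 0.111 -0.016 0.46 170; 0.018 0.134 -0.020 0.58 170; 0.021 0.156 -0.023 0.70 170; 0.024 0.178 -0.026 0.82 170; 0.027 0.200 -0.030 0.94 170; 0.030 0.223 -0.033 1.06 170"}}

```text
clock: 3.97
position: [0.5526, -0.1595, 0.1915]
ee_rot: [-0.58, 1.492, 0.58]
force: [0.2, 0.1, 0.6]
width: 0.329
```

```bash
python3 go.py 0.349 -0.246 0.16 -30.2 170
python3 - <<'E'
from h import *
d=cap('top'); save(d,'t2.png')
E
```

```text
now [ 0.5526 -0.1595  0.1915] yawz 42.5 F [0.2 0.1 0.6] w 0.329 t 3.9667 q [-0.14  0.4   0.46  1.77 -0.21  1.01  1.13]
0.003 0.007 -0.019 0.115 170; 0.006 0.013 -0.038 0.231 170; 0.009 0.020 -0.057 0.346 170; 0.011 0.027 -0.076 0.461 170; 0.014 0.033 -0.095 0.577 170; 0.017 0.040 -0.114 0.692 170; 0.020 0.047 -0.133 0.807 170; 0.023 0.054 -0.152 0.922 170; 0.026 0.060 -0.171 1.038 170; 0.029 0.067 -0.190 1.153 170
0.003 -0.015 -0.014 0.115 170
```

View pics/t2.png

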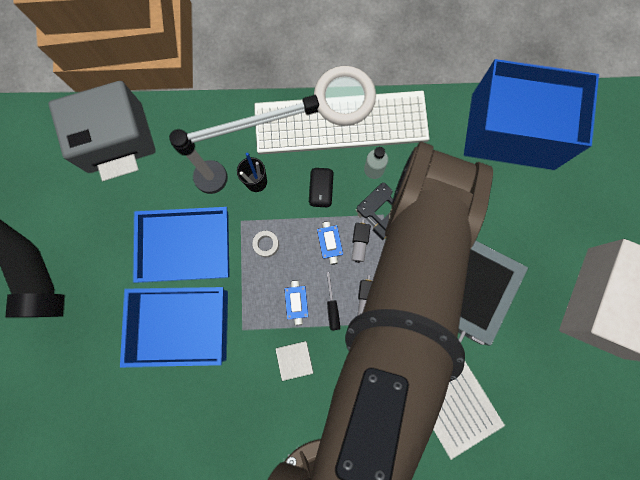

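The lamp head is at (345,95), well off the mat. The mat holds two valves, at (330,242) and (296,302), and the two motors and screwdriver are where they were. Next is the handle.

Emit:
{"op": "move_arm", "data": {"steps": "0.003 0.007 -0.019 0.115 170; 0.006 0.013 -0.038 0.231 170; 0.009 0.020 -0.057 0.346 170; 0.011 0.027 -0.076 0.461 170; 0.014 0.033 -0.095 0.577 170; 0.017 0.040 -0.114 0.692 170; 0.020 0.047 -0.133 0.807 170; 0.023 0.054 -0.152 0.922 170; 0.026 0.060 -0.171 1.038 170; 0.029 0.067 -0.190 1.153 170"}}

```text
clock: 4.85
position: [0.3682, -0.2397, 0.1626]
ee_rot: [0.322, 1.546, -0.322]
force: [-0.1, 0.2, 0.8]
width: 0.336
```

```bash
python3 go.py 0.349 -0.246 0.14 -30.2 170 2
python3 - <<'E'
from h import *
d=cap('scene'); save(d,'s2.png'); 
d=d['img'][120:300,180:420]; cv2.imwrite('pics/s2c.png',cv2.resize(d,None,fx=3,fy=3,interpolation=cv2.INTER_CUBIC))
E
```

```text
now [ 0.3682 -0.2397  0.1626] yawz -23.5 F [-0.1  0.2  0.8] w 0.336 t 4.85 q [-0.2   0.25  0.8   2.13 -0.24  0.85  0.33]
0.011 -0.007 -0.008 0.058 170; 0.023 -0.013 -0.015 0.116 170
```

View pics/s2c.png

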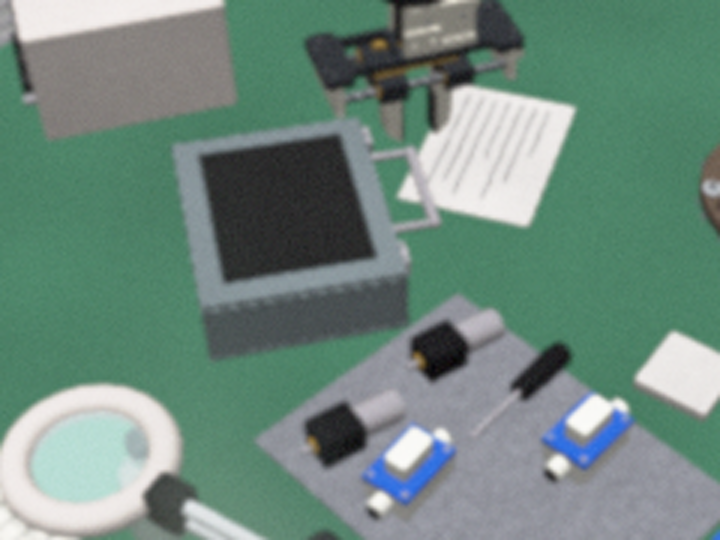

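```bash
python3 - <<'E'
from h import *
d=cap('scene'); print(plane(d,[(316.7,170.7),(325.7,194),(321.2,182.4)],.074).round(4))
d=cap('top'); print(plane(d,[(411,324),(458,348)],.074).round(4))
E
python3 go.py 0.349 -0.246 0.11 -30.2 170 2
```

```text
[[ 0.3254 -0.2942  0.074 ]
 [ 0.3779 -0.1981  0.074 ]
 [ 0.3524 -0.2448  0.074 ]]
[[ 0.3778 -0.1997  0.074 ]
 [ 0.3228 -0.3013  0.074 ]]
now [ 0.3678 -0.2397  0.1626] yawz -23.3 F [ 0.2 -0.   1.1] w 0.328 t 5.0 q [-0.2   0.25  0.8   2.13 -0.24  0.85  0.34]
0.026 -0.007 -0.007 0.060 170; 0.053 -0.013 -0.015 0.120 170
```

Emit:
{"op": "move_arm", "data": {"steps": "0.013 -0.007 -0.007 0.060 170; 0.030 -0.013 -0.015 0.120 170; 0.060 -0.013 -0.015 0.120 170; 0.085 -0.013 -0.015 0.120 170; 0.100 -0.013 -0.015 0.120 170; 0.100 -0.013 -0.015 0.120 170; 0.100 -0.013 -0.015 0.120 255; 0.100 -0.013 -0.015 0.120 255; 0.100 -0.013 -0.015 0.120 255; 0.100 -0.013 -0.015 0.120 255", "squeeze": 12}}

```text
clock: 5.83
position: [0.3524, -0.2469, 0.064]
ee_rot: [0.41, 1.527, -0.411]
force: [5.1, -3.5, -1.3]
width: 0.125
```

```bash
cat > lid.py <<'E'
from h import *
import sys
a,b,n=map(float,sys.argv[1:4]); n=int(n)
off=float(sys.argv[4]) if len(sys.argv)>4 else 0
s,p,Rm=st(); print('now',p.round(4),'F',s['force'].round(1),'w',round(s['width'],3),s['clock'],'q',s['joints'].round(2))
xd=np.array([np.cos(np.radians(-30.2)),np.sin(np.radians(-30.2)),0])
z0=.004; L=.242; base=np.arctan2(z0,L)
def pos(th):
    t=th+base; return np.array([-np.cos(t),np.sin(t)])*L
w=[]; P0=pos(a)
for i in range(1,n+1):
    dlt=pos(a+(b-a)*i/n)-P0
    w.append((*(p+dlt[0]*xd+np.array([0,0,dlt[1]])),0))
print(rows(w,255))
E
python3 lid.py 0 .9 10
```

```text
now [ 0.3524 -0.2469  0.064 ] F [ 5.1 -3.5 -1.3] w 0.125 5.8333 q [-0.03  0.42  0.68  2.26 -0.47  0.6   0.47]
-0.022 0.000 0.001 0.000 255; -0.043 -0.000 0.005 0.000 255; -0.064 -0.000 0.010 0.000 255; -0.085 -0.000 0.017 0.000 255; -0.105 -0.000 0.026 0.000 255; -0.124 -0.000 0.037 0.000 255; -0.142 -0.000 0.049 0.000 255; -0.158 -0.000 0.063 0.000 255; -0.174 -0.000 0.079 0.000 255; -0.188 -0.000 0.096 0.000 255
```

Emit:
{"op": "move_arm", "data": {"steps": "-0.022 0 0.003 0 255; -0.043 0 0.007 0 255; -0.064 0 0.012 0 255; -0.085 0 0.019 0 255; -0.105 0 0.028 0 255; -0.124 0 0.039 0 255; -0.142 0 0.051 0 255; -0.158 0 0.065 0 255; -0.174 0 0.081 0 255; -0.188 0 0.098 0 255", "squeeze": 15}}

```text
clock: 6.67
position: [0.4321, -0.2931, 0.2523]
ee_rot: [0.415, 1.537, -0.408]
force: [-9.4, 7.7, 11.8]
width: 0.127
```

```bash
python3 lid.py 0.9 1.7 10
```

```text
now [ 0.4321 -0.2931  0.2523] F [-9.4  7.7 11.8] w 0.127 6.6667 q [-0.16  0.31  0.86  1.83 -0.26  1.13  0.26]
-0.011 -0.000 0.016 0.000 255; -0.021 -0.000 0.032 0.000 255; -0.030 -0.000 0.050 0.000 255; -0.037 -0.000 0.068 0.000 255; -0.043 -0.000 0.086 0.000 255; -0.047 -0.000 0.105 0.000 255; -0.050 -0.000 0.124 0.000 255; -0.051 -0.000 0.143 0.000 255; -0.051 -0.000 0.163 0.000 255; -0.049 -0.000 0.182 0.000 255
```

Emit:
{"op": "move_arm", "data": {"steps": "-0.012 0 0.014 0 255; -0.023 0 0.030 0 255; -0.032 0 0.048 0 255; -0.039 0 0.066 0 255; -0.045 0 0.084 0 255; -0.049 0 0.103 0 255; -0.052 0 0.122 0 255; -0.053 0 0.142 0 255; -0.053 0 0.162 0 255; -0.051 0 0.181 0 255"}}

```text
clock: 7.5
position: [0.5921, -0.386, 0.3031]
ee_rot: [0.411, 1.531, -0.411]
force: [-0.5, -0.4, 0.4]
width: 0.127
```

```bash
python3 go.py 0 0 0 - 0 1|head -1
python3 - <<'E'
from h import *
d=cap('scene'); save(d,'s3.png')
E
```

```text
now [ 0.5921 -0.386   0.3031] yawz -30.1 F [-0.5 -0.4  0.4] w 0.127 t 7.5 q [ 0.08  0.62  0.79  1.27 -0.43  1.43  0.31]
```

View pics/s3.png

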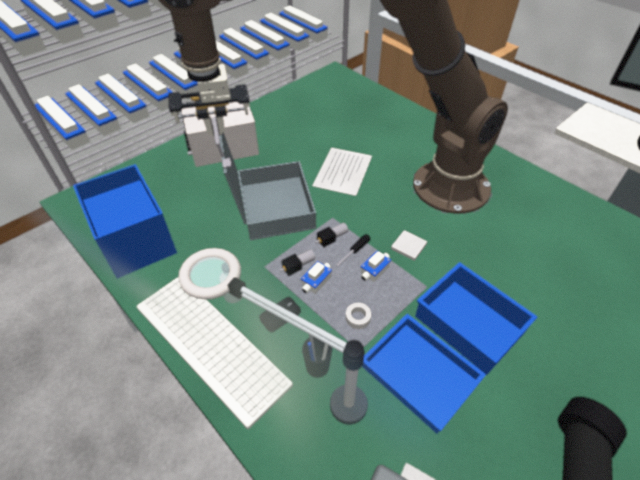

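Emit:
{"op": "move_arm", "data": {"steps": "0.001 0 0.006 0 255; 0.002 0 0.012 0 255; 0.002 0 0.012 0 170; 0.002 0 0.012 0 150; 0.002 0 0.012 0 150; -0.03 0 0.012 0 150; -0.065 0 0.012 0 150; -0.07 0 -0.03 0 150"}}

```text
clock: 8.22
position: [0.5741, -0.3743, 0.3782]
ee_rot: [0.399, 1.52, -0.413]
force: [2.8, 0.4, 3.3]
width: 0.409
```

```bash
python3 go.py 0 0 0 - 0 1|head -1
python3 - <<'E'
from h import *
d=cap('scene'); save(d,'s4.png'); d=cap('top'); save(d,'t4.png')
C=cloud(d); x,y,z=C[...,0],C[...,1],C[...,2]
# case floor and walls
m=(z>.055)&(z<.082)&(x>.28)&(x<.68)&(y<-.13)&(y>-.52)
print(m.sum())
E
```

```text
now [ 0.5741 -0.3743  0.3782] yawz -29.7 F [2.8 0.4 3.3] w 0.409 t 8.2167 q [ 0.05  0.54  0.82  1.2  -0.39  1.54  0.29]
892
```

View pics/s4.png

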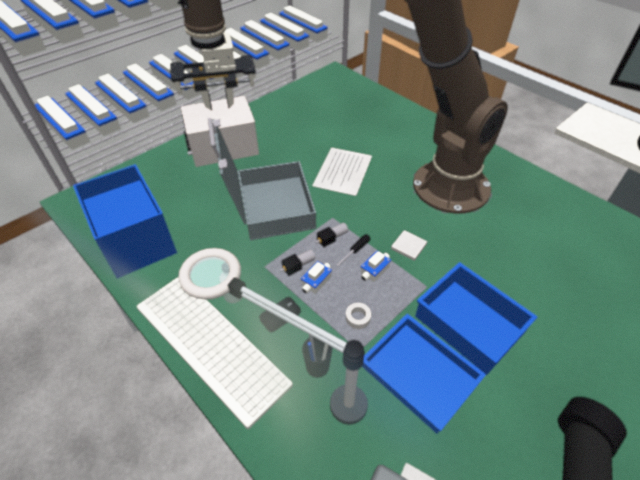

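View pics/t4.png

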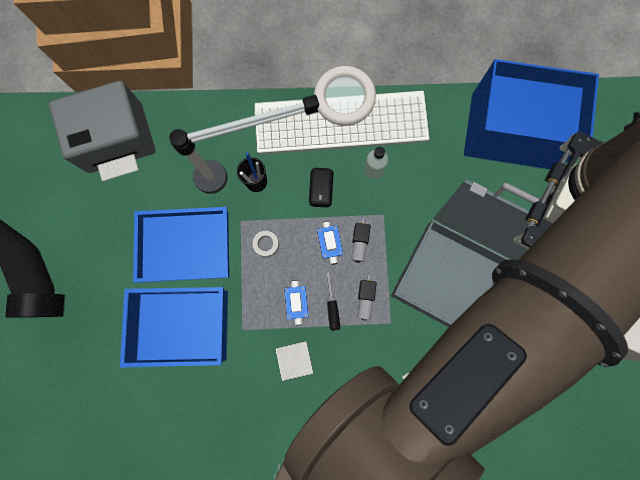

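The lid rests past upright on its stop. The valves at (330,242) and (296,302), the motors at (361,240) and (367,297), and the screwdriver handle at (334,315) are all visible, so I'll measure them.

```bash
cat > meas.py <<'E'
from h import *
def measure(d,verbose=1):
    img=d['img']; hsv=cv2.cvtColor(img,cv2.COLOR_BGR2HSV)
    vv,uu=np.mgrid[0:480,0:640]
    P=plane(d,np.c_[uu.ravel(),vv.ravel()],.03).reshape(480,640,3)
    roi=(P[...,0]>.34)&(P[...,0]<.69)&(P[...,1]>-.18)&(P[...,1]<.21)
    def rects(m,z,amin,amax):
        m=(m&roi).astype(np.uint8); m=cv2.morphologyEx(m,cv2.MORPH_OPEN,np.ones((3,3),np.uint8))
        out=[]
        for c in cv2.findContours(m,cv2.RETR_EXTERNAL,cv2.CHAIN_APPROX_NONE)[0]:
            if cv2.contourArea(c)<amin: continue
            W=plane(d,c[:,0,:],z)[:,:2].astype(np.float32); r=cv2.minAreaRect(W); b=cv2.boxPoints(r)
            e=[b[1]-b[0],b[2]-b[1]]; l=max(e,key=np.linalg.norm); L=np.linalg.norm(l); S=min(map(np.linalg.norm,e))
            an=np.degrees(np.arctan2(l[1],l[0])); an=(an+90)%180-90
            out.append((np.round(r[0],4),round(L*1e3),round(S*1e3),round(an,1),np.round(c[:,0].mean(0))))
        return out
    blue=(hsv[...,0]>95)&(hsv[...,0]<130)&(hsv[...,1]>120)
    black=(hsv[...,2]<48)
    white=(hsv[...,2]>170)&(hsv[...,1]<60)
    R_={'blue':rects(blue,.036,60,0),'black':rects(black,.036,60,0),'black@.015':rects(black,.015,60,0),'white.058':rects(white,.058,30,0)}
    return R_
if __name__=='__main__':
    for n in('top','scene'):
        d=cap(n)
        for k,v in measure(d).items():
            for r in v: print(n,k,*r)
E
python3 meas.py
```

```text
top blue [0.4352 0.0626] 74 50 5.3 [296. 302.]
top blue [ 0.5786 -0.0215] 73 49 9.8 [330. 241.]
top black [ 0.4027 -0.0252] 66 23 4.2 [333. 315.]
top black [ 6.772e-01 -4.000e-04] 54 20 88.5 [320. 203.]
top black@.015 [ 0.4029 -0.0255] 68 24 4.2 [333. 315.]
top black@.015 [ 6.826e-01 -2.000e-04] 55 21 88.5 [320. 203.]
top white.058 [0.435  0.0627] 42 23 5.0 [295. 302.]
top white.058 [0.4772 0.0636] 16 12 88.5 [294. 284.]
top white.058 [ 0.5788 -0.021 ] 42 22 9.5 [330. 240.]
top white.058 [0.5751 0.1321] 58 57 -0.5 [265. 243.]
scene blue [ 0.5874 -0.0114] 72 43 -22.8 [316. 278.]
scene blue [0.4447 0.0713] 75 41 -28.7 [375. 266.]
scene black [ 0.604 -0.087] 58 35 49.6 [292. 265.]
scene black [ 0.4156 -0.0146] 63 20 7.2 [361. 243.]
scene black [ 0.4711 -0.0986] 49 49 -10.3 [326. 237.]
scene black@.015 [ 0.594  -0.1001] 59 36 49.6 [292. 265.]
scene black@.015 [ 0.4017 -0.0261] 65 20 7.2 [361. 243.]
scene black@.015 [ 0.4583 -0.1119] 50 50 -10.3 [326. 237.]
scene white.058 [0.6901 0.153 ] 74 23 -86.3 [333. 339.]
scene white.058 [0.5974 0.1477] 63 62 -13.5 [358. 313.]
scene white.058 [ 0.5751 -0.0212] 62 36 -6.6 [319. 268.]
scene white.058 [0.433  0.0631] 57 30 -5.0 [378. 257.]
scene white.058 [ 0.5681 -0.0747] 41 22 -10.1 [306. 255.]
scene white.058 [0.3693 0.0811] 43 17 -89.5 [398. 248.]
scene white.058 [ 0.4331 -0.0832] 38 21 -15.1 [339. 228.]
```

```bash
python3 go.py .408 -.0252 .10 -85.8 115 12
python3 - <<'E'
from h import *
d=cap('top')['img']; hsv=cv2.cvtColor(d,cv2.COLOR_BGR2HSV)
print(d[225:235,352:370].max(-1)); print(d[285:292,360:374].max(-1))
E
```

```text
now [ 0.5652 -0.3705  0.3724] yawz -30.1 F [ 0.9 -0.1 -0.4] w 0.415 t 8.4167 q [ 0.05  0.53  0.82  1.23 -0.38  1.53  0.29]
0.023 0.018 -0.026 0.081 115; 0.045 0.037 -0.052 0.162 115; 0.068 0.055 -0.077 0.243 115; 0.091 0.073 -0.103 0.324 115; 0.114 0.091 -0.129 0.405 115; 0.136 0.110 -0.155 0.486 115; 0.159 0.128 -0.180 0.567 115; 0.182 0.146 -0.206 0.648 115; 0.204 0.165 -0.232 0.729 115; 0.227 0.183 -0.258 0.810 115
0.023 -0.006 -0.031 0.081 115; 0.045 -0.012 -0.062 0.162 115
[[138 146 118  42  63  62  62  62  63  60  60  61  62  57  55  63  59  57]
 [137 141  86  29  70  65  64  64  65  63  61  64  61  60  61  62  63  59]
 [146 145  60  30  66  68  66  63  63  62  62  64  61  62  61  59  65  49]
 [140 143  59  47  67  64  66  59  65  66  63  63  61  59  63  58  63  48]
 [136 144  43  55  66  68  68  63  64  63  63  63  64  62  59  59  63  36]
 [135 119  36  54  64  68  66  66  67  67  65  65  61  59  64  65  59  31]
 [132 110  32  65  65  66  62  66  67  66  66  62  64  64  62  60  65  26]
 [135 107  32  66  71  68  66  63  66  64  59  64  60  61  63  61  65  46]
 [137  76  37  71  70  67  67  65  63  67  66  64  64  63  64  62  58  40]
 [131  54  30  64  70  67  66  67  65  65  66  64  65  64  61  60  55  58]]
[[23 67 74 73 72 73 72 69 69 70 69 68 68 65]
 [17 68 74 74 68 71 69 72 70 68 69 67 64 68]
 [20 77 72 73 71 72 68 70 70 67 65 68 69 68]
 [18 72 73 73 72 69 73 73 64 71 70 68 67 67]
 [31 72 77 71 72 70 66 73 72 70 64 67 66 67]
 [39 73 73 72 70 70 70 73 66 70 69 67 59 64]
 [53 68 75 75 68 72 69 71 67 70 65 62 63 65]]
```

Emit:
{"op": "move_arm", "data": {"steps": "0.023 0.018 -0.026 0.081 115; 0.045 0.037 -0.052 0.162 115; 0.068 0.055 -0.077 0.243 115; 0.091 0.073 -0.103 0.324 115; 0.114 0.091 -0.129 0.405 115; 0.136 0.110 -0.155 0.486 115; 0.159 0.128 -0.180 0.567 115; 0.182 0.146 -0.206 0.648 115; 0.204 0.165 -0.232 0.729 115; 0.227 0.183 -0.258 0.810 115", "squeeze": 25}}

```text
clock: 9.3
position: [0.4345, -0.082, 0.1438]
ee_rot: [1.036, 1.309, -1.036]
force: [1.3, 0.1, -1.0]
width: 0.551
```

Emit:
{"op": "move_arm", "data": {"steps": "0.023 -0.006 -0.031 0.081 115; 0.045 -0.012 -0.062 0.162 115; 0.045 -0.012 -0.062 0.162 115; 0.045 -0.012 -0.062 0.162 115"}}

```text
clock: 9.63
position: [0.4076, -0.0244, 0.0986]
ee_rot: [1.15, 1.246, -1.154]
force: [0.7, 0.2, 0.2]
width: 0.548
```

```bash
sed -i "s/black=(hsv\[...,2\]<48)/black=(hsv[...,2]<(85 if d['extrinsics'][2][2]>.9 else 60))/" meas.py; python3 go.py .408 -.0252 .007 -85.8 115 4; python3 meas.py
```

```text
now [ 0.4076 -0.0244  0.0986] yawz -85.6 F [0.7 0.2 0.2] w 0.548 t 9.6333 q [-0.86  0.41  1.05  2.28 -0.54  0.73 -0.92]
0.023 0.000 0.000 0.001 115; 0.046 0.000 0.000 0.002 115; 0.069 0.000 0.001 0.003 115; 0.092 0.001 0.001 0.004 115
top blue [0.4578 0.069 ] 38 26 89.0 [292. 291.]
top blue [ 0.5786 -0.0215] 73 49 9.8 [330. 241.]
top black [ 0.3992 -0.0214] 248 182 -32.3 [330. 310.]
top black [ 0.5984 -0.0985] 47 39 -8.8 [361. 232.]
top black [ 6.759e-01 -3.000e-04] 54 23 88.5 [320. 202.]
top black@.015 [ 0.3994 -0.0216] 252 185 -32.3 [330. 310.]
top black@.015 [ 0.6023 -0.1002] 47 40 -8.8 [361. 232.]
top black@.015 [ 6.813e-01 -2.000e-04] 55 23 88.5 [320. 202.]
top white.058 [0.4505 0.064 ] 21 9 88.5 [294. 295.]
top white.058 [ 0.5788 -0.021 ] 42 22 9.5 [330. 240.]
top white.058 [0.5751 0.1321] 58 57 -0.5 [265. 243.]
scene blue [ 0.5875 -0.0115] 72 43 -22.8 [316. 278.]
scene blue [0.4447 0.0713] 75 41 -28.7 [375. 266.]
scene black [ 0.6079 -0.0906] 52 48 78.6 [292. 264.]
scene black [ 0.4162 -0.0133] 71 22 7.6 [361. 243.]
scene black [ 0.4703 -0.0993] 51 51 79.7 [326. 236.]
scene black@.015 [ 0.5981 -0.1037] 54 49 78.6 [292. 264.]
scene black@.015 [ 0.4023 -0.0248] 73 23 7.6 [361. 243.]
scene black@.015 [ 0.4575 -0.1126] 52 52 79.7 [326. 236.]
scene white.058 [0.6901 0.153 ] 74 23 -86.3 [333. 339.]
scene white.058 [0.5971 0.1475] 63 62 -3.5 [358. 313.]
scene white.058 [ 0.5751 -0.0212] 62 36 -6.6 [319. 268.]
scene white.058 [0.433  0.0631] 57 30 -5.0 [378. 257.]
scene white.058 [ 0.5681 -0.0746] 41 21 -13.2 [306. 255.]
scene white.058 [0.3667 0.0808] 43 16 -78.6 [398. 248.]
scene white.058 [ 0.4326 -0.0842] 37 22 -9.9 [340. 227.]
```

Emit:
{"op": "move_arm", "data": {"steps": "0.030 0 0 0 115; 0.060 0 0 0 115; 0.080 0 0 0 115; 0.092 0 0 0 115; 0.092 0 0 0 115; 0.092 0 0 0 255; 0.092 0 0 0 255; 0.092 0 0 0 255; 0.092 0 0 0 255; 0.092 0 0 0 255", "squeeze": 25}}

```text
clock: 10.57
position: [0.4091, -0.0257, 0.0083]
ee_rot: [1.155, 1.242, -1.153]
force: [2.0, 0.1, 5.3]
width: 0.263
```

Emit:
{"op": "move_arm", "data": {"steps": "-0.03 0 0 0 255; -0.06 0 0 0 255; -0.10 0 0 0 255; -0.125 0 0 0 255; -0.125 0 0 0 255; -0.125 0 0 0 255"}}

```text
clock: 11.07
position: [0.4093, -0.025, 0.1336]
ee_rot: [1.156, 1.243, -1.15]
force: [-0.2, 0.2, -0.5]
width: 0.263
```

```bash
python3 go.py .448 -.303 .13 -120.2 255
python3 - <<'E'
from h import *
d=cap('scene');cv2.imwrite('pics/s5.png',cv2.resize(d['img'][120:360,160:480],None,fx=2,fy=2))
E
```

```text
now [ 0.4093 -0.025   0.1336] yawz -85.7 F [-0.2  0.2 -0.5] w 0.263 t 11.0667 q [-0.96  0.35  1.15  2.24 -0.45  0.8  -1.  ]
0.000 0.002 0.035 0.075 255; 0.001 0.004 0.070 0.151 255; 0.001 0.007 0.105 0.226 255; 0.002 0.009 0.140 0.301 255; 0.002 0.011 0.175 0.377 255; 0.002 0.013 0.210 0.452 255; 0.003 0.015 0.245 0.527 255; 0.003 0.018 0.280 0.603 255
```

View pics/s5.png

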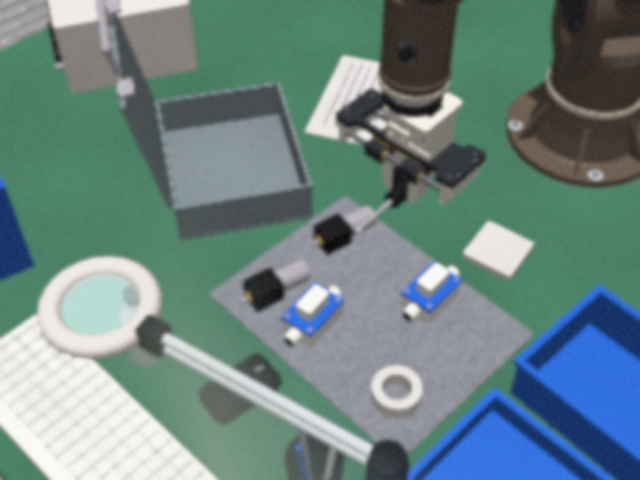

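Emit:
{"op": "move_arm", "data": {"steps": "0 0.002 0.035 0.075 255; 0 0.004 0.070 0.151 255; 0 0.007 0.105 0.226 255; 0 0.009 0.140 0.301 255; 0 0.011 0.175 0.377 255; 0 0.013 0.210 0.452 255; 0.003 0.015 0.245 0.527 255; 0.003 0.018 0.280 0.603 255; 0.003 0.018 0.280 0.603 255; 0.003 0.018 0.280 0.603 255"}}

```text
clock: 11.95
position: [0.4452, -0.306, 0.1279]
ee_rot: [1.589, 0.909, -1.593]
force: [0.7, 0.2, -0.9]
width: 0.261
```

```bash
python3 go.py .448 -.303 .018 -120.2 255 5
python3 - <<'E'
from h import *
d=cap('scene');cv2.imwrite('pics/s6.png',cv2.resize(d['img'][120:360,160:480],None,fx=2,fy=2))
E
```

```text
now [ 0.4452 -0.306   0.1279] yawz -120.6 F [ 0.7  0.2 -0.9] w 0.261 t 11.95 q [-0.22  0.62  1.09  1.95 -0.66  0.98 -0.92]
0.022 0.000 -0.001 -0.001 255; 0.044 0.000 -0.002 -0.003 255; 0.066 0.001 -0.002 -0.004 255; 0.088 0.001 -0.003 -0.005 255; 0.110 0.001 -0.004 -0.007 255
```

View pics/s6.png

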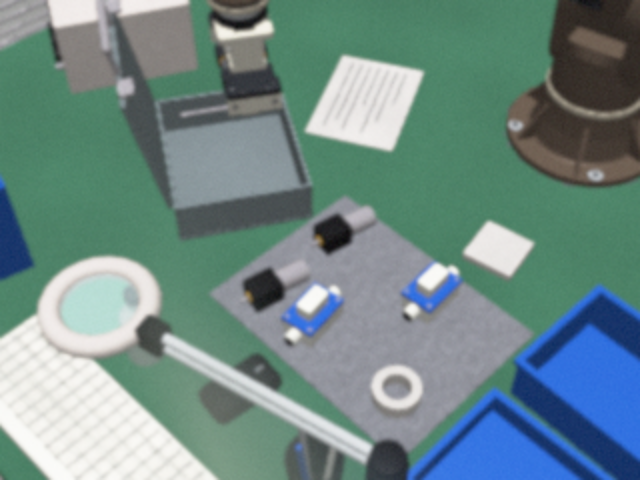

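Emit:
{"op": "move_arm", "data": {"steps": "0.030 0 -0.002 0 255; 0.060 0 -0.003 0 255; 0.085 0 -0.003 0 255; 0.105 0 -0.003 0 255; 0.110 0 -0.003 0 255; 0.110 0 -0.003 0 255"}}

```text
clock: 12.5
position: [0.4475, -0.299, 0.0181]
ee_rot: [1.586, 0.916, -1.589]
force: [-0.4, 0.1, -0.2]
width: 0.266
```

Run:
```python
from h import *
s,p,Rm=st(); print(p,s['force'])
d=cap('scene');cv2.imwrite('pics/s7.png',cv2.resize(d['img'][120:360,160:480],None,fx=2,fy=2))
```

```text
[ 0.44745128 -0.29903824  0.0181009 ] [-0.37907807  0.10192735 -0.23369716]
```

View pics/s7.png

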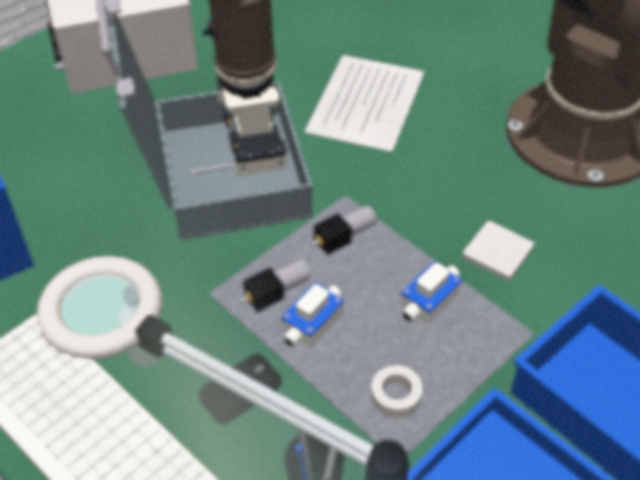

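Emit:
{"op": "move_arm", "data": {"steps": "0.006 0 0 0 255; 0.006 0 0 0 255; 0.006 0 0 0 150; 0.006 0 0 0 150; 0.006 0 0 0 150; -0.04 0 0 0 150; -0.08 0 0 0 150; -0.11 0 0 0 150; -0.13 0 0 0 115; -0.13 0 0 0 115"}}

```text
clock: 13.38
position: [0.45, -0.3031, 0.1539]
ee_rot: [1.589, 0.904, -1.583]
force: [0.8, -0.6, -0.2]
width: 0.516
```

```bash
python3 meas.py
python3 - <<'E'
from h import *
d=cap('top');save(d,'t7.png'); d=cap('scene');cv2.imwrite('pics/s8.png',cv2.resize(d['img'][120:360,160:480],None,fx=2,fy=2))
E
```

```text
top blue [0.4346 0.0624] 72 49 4.8 [296. 302.]
top blue [ 0.5786 -0.0215] 73 49 9.8 [330. 241.]
top black [0.3529 0.1438] 105 25 88.4 [261. 339.]
top black [ 0.3542 -0.1049] 201 78 -63.9 [369. 329.]
top black [ 0.4597 -0.1067] 46 39 -9.5 [367. 290.]
top black [ 0.5982 -0.0986] 47 38 -9.8 [361. 232.]
top black [ 6.772e-01 -4.000e-04] 54 20 88.5 [320. 202.]
top black@.015 [0.3521 0.1467] 107 26 88.4 [261. 339.]
top black@.015 [ 0.3535 -0.1067] 205 79 -63.9 [369. 329.]
top black@.015 [ 0.461  -0.1086] 47 40 -9.5 [367. 290.]
top black@.015 [ 0.6022 -0.1003] 48 39 -9.8 [361. 232.]
top black@.015 [ 6.826e-01 -2.000e-04] 55 21 88.5 [320. 202.]
top white.058 [0.3908 0.0568] 14 14 89.1 [298. 321.]
top white.058 [0.4348 0.0627] 43 23 5.0 [295. 302.]
top white.058 [0.4772 0.0636] 16 12 88.5 [294. 284.]
top white.058 [ 0.5785 -0.0211] 43 22 9.7 [329. 240.]
top white.058 [0.5751 0.1321] 58 57 -0.5 [265. 243.]
scene blue [ 0.5875 -0.0115] 72 43 -22.8 [316. 278.]
scene blue [0.4447 0.0713] 75 41 -28.7 [375. 266.]
scene black [ 0.6076 -0.0912] 51 46 78.6 [292. 264.]
scene black [ 0.4702 -0.0989] 54 49 76.9 [326. 237.]
scene black@.015 [ 0.5978 -0.1043] 52 47 78.6 [292. 264.]
scene black@.015 [ 0.4575 -0.1122] 55 50 76.9 [326. 237.]
scene white.058 [0.6901 0.153 ] 74 23 -86.3 [333. 339.]
scene white.058 [0.5972 0.1474] 63 63 -5.1 [358. 313.]
scene white.058 [0.6375 0.0044] 18 17 -81.9 [306. 287.]
scene white.058 [ 0.5752 -0.0218] 61 33 -1.7 [319. 268.]
scene white.058 [0.433  0.0631] 57 30 -5.0 [378. 257.]
scene white.058 [ 0.5682 -0.0742] 41 22 -13.2 [306. 255.]
scene white.058 [0.3662 0.0859] 53 16 -80.5 [400. 249.]
scene white.058 [ 0.4326 -0.0842] 37 22 -9.9 [340. 227.]
```

View pics/s8.png

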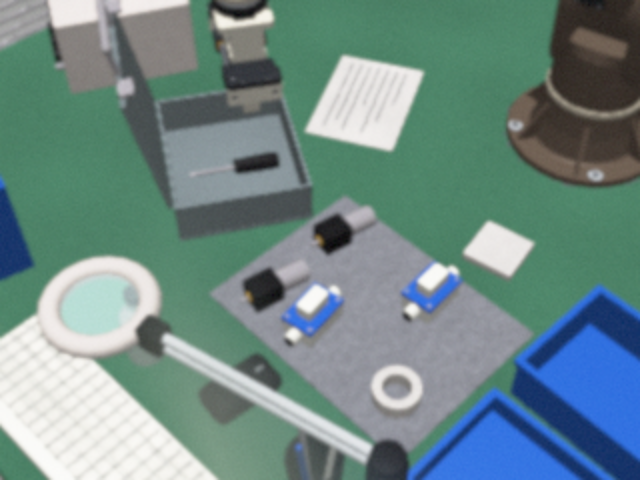

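View pics/t7.png

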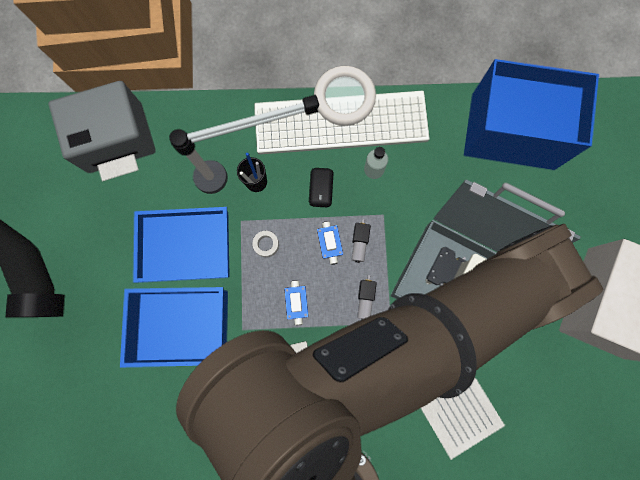

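```bash
python3 go.py .449 -.105 .12 81 60
```

```text
now [ 0.4481 -0.3005  0.1488] yawz -120.3 F [-0.7  0.3 -0.3] w 0.549 t 13.5833 q [-0.25  0.59  1.11  1.93 -0.63  1.02 -0.95]
0.001 -0.004 -0.007 0.115 60; 0.002 -0.008 -0.014 0.231 60; 0.004 -0.012 -0.021 0.346 60; 0.005 -0.016 -0.028 0.462 60; 0.006 -0.020 -0.035 0.577 60; 0.007 -0.024 -0.042 0.692 60; 0.008 -0.029 -0.049 0.808 60; 0.010 -0.033 -0.056 0.923 60; 0.011 -0.037 -0.063 1.039 60; 0.012 -0.041 -0.071 1.154 60
0.001 -0.008 0.001 0.115 60; 0.002 -0.016 0.002 0.231 60; 0.004 -0.024 0.003 0.346 60; 0.005 -0.032 0.004 0.462 60; 0.006 -0.040 0.004 0.577 60; 0.007 -0.049 0.005 0.692 60; 0.008 -0.057 0.006 0.808 60; 0.010 -0.065 0.007 0.923 60; 0.011 -0.073 0.008 1.039 60; 0.012 -0.081 0.009 1.154 60
0.001 -0.002 0.008 0.115 60; 0.002 -0.005 0.016 0.231 60; 0.004 -0.007 0.023 0.346 60; 0.005 -0.010 0.031 0.462 60
```

```bash
sed -i "s/^n=int(a\[6\])/if len(a)>7: dy=dy+float(a[7])*2*np.pi\nn=int(a[6])/" go.py; python3 go.py .449 -.105 .14 81 30 1
```

```text
now [ 0.4481 -0.3005  0.1488] yawz -120.3 F [-0.7  0.3 -0.3] w 0.549 t 13.5833 q [-0.25  0.59  1.11  1.93 -0.63  1.02 -0.95]
0.009 -0.098 -0.169 2.770 30
```

Emit:
{"op": "move_arm", "data": {"steps": "0 -0.01 -0.017 -0.12 100; 0 -0.02 -0.034 -0.24 60; 0 -0.03 -0.051 -0.36 60; 0 -0.04 -0.068 -0.48 60; 0 -0.05 -0.085 -0.60 60; 0 -0.06 -0.102 -0.72 60; 0 -0.07 -0.119 -0.84 60; 0 -0.08 -0.136 -0.96 60; 0 -0.09 -0.153 -1.08 60; 0 -0.098 -0.169 -1.20 60"}}

```text
clock: 14.42
position: [0.4481, -0.1043, 0.1486]
ee_rot: [0.697, 1.458, -0.699]
force: [0.3, 0.6, -0.0]
width: 0.761
```

Emit:
{"op": "move_arm", "data": {"steps": "0 0 0 -0.12 60; 0 0 0 -0.24 60; 0 0 0 -0.36 60; 0 0 0 -0.48 60; 0 0 0 -0.60 60; 0 0 0 -0.72 60; 0 0 0 -0.84 60; 0 0 0 -0.96 60; 0 0 0 -1.08 60; 0 0 0 -1.20 60"}}

```text
clock: 15.25
position: [0.4483, -0.1056, 0.1485]
ee_rot: [-0.24, 1.56, 0.241]
force: [-1.2, -0.1, -0.2]
width: 0.764
```

Emit:
{"op": "move_arm", "data": {"steps": "0 0 0 -0.12 60; 0 0 0 -0.24 60; 0 0 0 -0.36 60; 0 0 0 -0.48 60; 0 0 0 -0.60 60; 0 0 0 -0.72 60; 0 0 0 -0.84 60; 0 0 0 -0.96 60; 0 0 0 -1.08 60; 0 0 0 -1.11 60"}}

```text
clock: 16.08
position: [0.4483, -0.1056, 0.1485]
ee_rot: [-1.094, 1.279, 1.097]
force: [0.3, -0.8, -0.2]
width: 0.767
```

```bash
python3 -c "
from h import *
cap('top');cap('top')"; python3 go.py .449 -.105 .010 81 60 5
```

```text
now [ 0.4483 -0.1057  0.1486] yawz 80.8 F [0.5 0.2 0.4] w 0.769 t 16.1833 q [-0.14  0.26  0.31  2.08 -0.11  0.82  1.65]
0.028 -0.000 0.000 -0.001 60; 0.055 -0.000 0.000 -0.001 60; 0.083 -0.001 0.000 -0.002 60; 0.111 -0.001 0.001 -0.003 60; 0.139 -0.001 0.001 -0.004 60
```

Emit:
{"op": "move_arm", "data": {"steps": "0.035 0 0 0 60; 0.07 0 0 0 60; 0.105 0 0 0 60; 0.130 0 0 0 60; 0.139 0 0 0 60; 0.139 0 0 0 255; 0.139 0 0 0 255; 0.139 0 0 0 255; 0.139 0 0 0 255; 0.139 0 0 0 255", "squeeze": 35}}

```text
clock: 17.02
position: [0.4496, -0.1057, 0.0111]
ee_rot: [-1.09, 1.28, 1.089]
force: [-0.1, 0.4, 1.4]
width: 0.452
```

Emit:
{"op": "move_arm", "data": {"steps": "-0.03 0 0 0 255; -0.06 0 0 0 255; -0.10 0 0 0 255; -0.13 0 0 0 255; -0.13 0 0 0 255"}}

```text
clock: 17.43
position: [0.4523, -0.1064, 0.1461]
ee_rot: [-1.094, 1.274, 1.083]
force: [1.8, -1.0, -1.5]
width: 0.412
```

```bash
python3 -c "
from h import *
d=cap('top');C=cloud(d);x,y,z=[C[...,i] for i in range(3)]
for n,zr,b in(('tray',(.030,.048),(.47,.68,.2,.47)),('deep',(.066,.085),(.28,.485,.2,.48))):
    m=(z>zr[0])&(z<zr[1])&(x>b[0])&(x<b[1])&(y>b[2])&(y<b[3])
    m=cv2.morphologyEx(m.astype('uint8'),cv2.MORPH_OPEN,np.ones((2,2),np.uint8))
    v,u=np.nonzero(m); W=plane(d,np.c_[u,v],.038 if n=='tray' else .075)[:,:2].astype(np.float32)
    r=cv2.minAreaRect(W); print(n,r)
c=cap('scene');save(c,'s9.png')
"; python3 go.py .57 .28 .14 81 255
```

```text
tray ((0.5798155069351196, 0.3348537087440491), (0.17316073179244995, 0.22409115731716156), 1.5235199928283691)
deep ((0.3854524791240692, 0.337338924407959), (0.22652724385261536, 0.17398576438426971), 89.25106811523438)
now [ 0.45   -0.1056  0.1419] yawz 80.8 F [-0.4  0.3 -2.5] w 0.411 t 17.5333 q [-0.15  0.27  0.33  2.09 -0.12  0.8   1.66]
0.000 -0.005 0.036 -0.000 255; 0.000 -0.010 0.073 -0.001 255; 0.001 -0.016 0.109 -0.001 255; 0.001 -0.021 0.145 -0.001 255; 0.001 -0.026 0.182 -0.002 255; 0.001 -0.031 0.218 -0.002 255; 0.002 -0.036 0.254 -0.002 255; 0.002 -0.041 0.291 -0.002 255; 0.002 -0.047 0.327 -0.003 255; 0.002 -0.052 0.363 -0.003 255
0.000 -0.005 0.036 -0.000 255
```

View pics/s9.png

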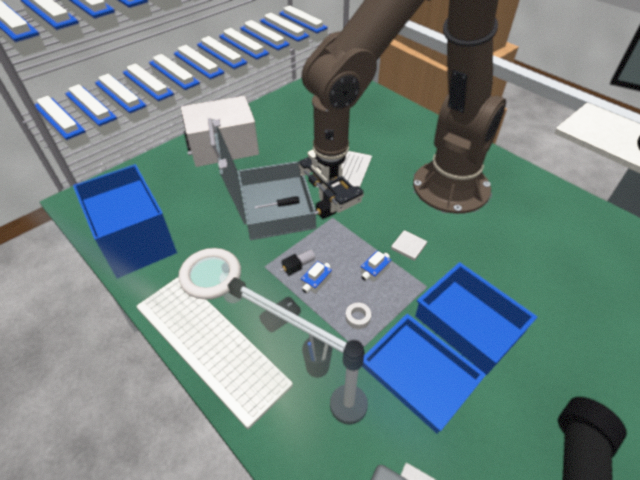

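```bash
python3 go.py .583 .385 .12 90 255
```

```text
now [ 0.45   -0.1056  0.1419] yawz 80.8 F [-0.4  0.3 -2.5] w 0.411 t 17.5333 q [-0.15  0.27  0.33  2.09 -0.12  0.8   1.66]
0.002 -0.004 0.036 -0.011 255; 0.003 -0.008 0.072 -0.023 255; 0.005 -0.011 0.108 -0.034 255; 0.006 -0.015 0.144 -0.046 255; 0.008 -0.019 0.181 -0.057 255; 0.010 -0.023 0.217 -0.069 255; 0.011 -0.026 0.253 -0.080 255; 0.013 -0.030 0.289 -0.092 255; 0.014 -0.034 0.325 -0.103 255; 0.016 -0.038 0.361 -0.115 255
0.002 -0.008 0.035 -0.011 255; 0.003 -0.016 0.071 -0.023 255; 0.005 -0.024 0.106 -0.034 255; 0.006 -0.032 0.142 -0.046 255
```

Emit:
{"op": "move_arm", "data": {"steps": "0.002 -0.004 0.036 -0.011 255; 0.003 -0.008 0.072 -0.023 255; 0.005 -0.011 0.108 -0.034 255; 0.006 -0.015 0.144 -0.046 255; 0.008 -0.019 0.181 -0.057 255; 0.010 -0.023 0.217 -0.069 255; 0.011 -0.026 0.253 -0.080 255; 0.013 -0.030 0.289 -0.092 255; 0.014 -0.034 0.325 -0.103 255; 0.016 -0.038 0.361 -0.115 255"}}

```text
clock: 18.37
position: [0.5435, 0.2459, 0.1226]
ee_rot: [-1.175, 1.233, 1.177]
force: [1.2, 0.1, -1.6]
width: 0.411
```

Emit:
{"op": "move_arm", "data": {"steps": "0.002 -0.008 0.035 -0.011 255; 0.003 -0.016 0.071 -0.023 255; 0.005 -0.024 0.106 -0.034 255; 0.006 -0.032 0.142 -0.046 255; 0.006 -0.032 0.142 -0.046 255; 0.006 -0.032 0.142 -0.046 255"}}

```text
clock: 18.87
position: [0.581, 0.3873, 0.1154]
ee_rot: [-1.211, 1.211, 1.214]
force: [-0.0, -1.3, -2.1]
width: 0.409
```

```bash
python3 -c "
from h import *
d=cap('scene');save(d,'s10.png')"; python3 go.py .583 .385 .016 90 255 4
```

```text
now [0.5817 0.3848 0.1158] yawz 90.1 F [ 0.6 -1.1 -2.1] w 0.406 t 18.9167 q [-0.77  0.65  0.18  1.5  -0.13  1.    1.02]
0.025 -0.000 0.000 0.000 255; 0.050 -0.001 0.000 0.001 255; 0.075 -0.001 0.000 0.001 255; 0.100 -0.002 0.000 0.001 255
```

View pics/s10.png

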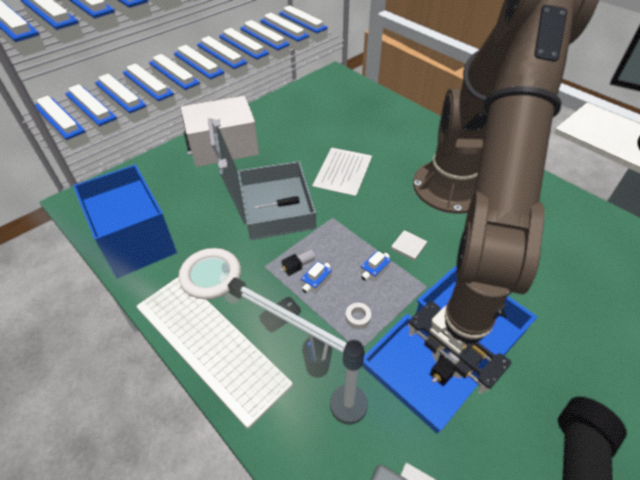

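Emit:
{"op": "move_arm", "data": {"steps": "0.030 0 0 0 255; 0.060 0 0 0 255; 0.085 0 0 0 255; 0.099 0 0 0 255; 0.100 0 0 0 255; 0.100 0 0 0 120; 0.100 0 0 0 120; 0.100 0 0 0 120; 0.06 0 0 0 120; 0.0 0 0 0 60"}}

```text
clock: 19.75
position: [0.5809, 0.3832, 0.0982]
ee_rot: [-1.209, 1.216, 1.211]
force: [2.5, 1.0, 0.4]
width: 0.563
```

```bash
python3 meas.py | grep -E "top (blue|black |white)"; python3 go.py .587 -.097 .12 81 60
```

```text
top blue [0.4352 0.0626] 73 50 4.7 [296. 302.]
top blue [ 0.5786 -0.0215] 73 49 9.8 [330. 241.]
top black [ 0.5984 -0.0985] 47 39 -8.8 [361. 232.]
top black [ 6.759e-01 -3.000e-04] 54 23 88.5 [320. 202.]
top white.058 [0.4351 0.0627] 42 23 5.0 [295. 302.]
top white.058 [ 0.5788 -0.021 ] 42 22 9.5 [330. 240.]
top white.058 [0.5751 0.1321] 58 57 -0.5 [265. 243.]
now [0.5869 0.3868 0.1077] yawz 90.0 F [0.2 1.  0.7] w 0.645 t 19.85 q [-0.77  0.66  0.18  1.51 -0.14  0.97  1.02]
-0.001 -0.000 -0.037 0.012 60; -0.002 -0.000 -0.074 0.024 60; -0.004 -0.000 -0.112 0.036 60; -0.005 -0.000 -0.149 0.048 60; -0.006 -0.000 -0.186 0.060 60; -0.007 -0.000 -0.223 0.072 60; -0.008 -0.000 -0.260 0.084 60; -0.010 -0.000 -0.298 0.096 60; -0.011 -0.000 -0.335 0.108 60; -0.012 -0.000 -0.372 0.121 60
-0.001 -0.005 -0.037 0.012 60; -0.002 -0.009 -0.074 0.024 60; -0.004 -0.014 -0.111 0.036 60
```

Emit:
{"op": "move_arm", "data": {"steps": "-0.001 0 -0.037 0.012 111; -0.002 0 -0.074 0.024 111; -0.004 0 -0.112 0.036 111; -0.005 0 -0.149 0.048 111; -0.006 0 -0.186 0.060 111; -0.007 0 -0.223 0.072 111; -0.008 0 -0.260 0.084 111; -0.010 0 -0.298 0.096 111; -0.011 0 -0.335 0.108 111; -0.012 0 -0.372 0.121 111"}}

```text
clock: 20.68
position: [0.5828, 0.0109, 0.1127]
ee_rot: [-1.119, 1.263, 1.119]
force: [0.2, -0.0, 0.1]
width: 0.565
```

Emit:
{"op": "move_arm", "data": {"steps": "0 -0.005 -0.037 0.012 111; 0 -0.009 -0.074 0.024 111; 0 -0.014 -0.111 0.036 111; 0 -0.014 -0.111 0.036 111; 0 -0.014 -0.111 0.036 111; 0 -0.014 -0.111 0.036 111"}}

```text
clock: 21.18
position: [0.5835, -0.0988, 0.1124]
ee_rot: [-1.092, 1.279, 1.093]
force: [0.0, 0.7, 0.0]
width: 0.562
```

```bash
python3 -c "
from h import *
d=cap('scene');cv2.imwrite('pics/s11.png',cv2.resize(d['img'][120:360,160:480],None,fx=2,fy=2))"; python3 go.py .587 -.097 .011 81 111 4
```

```text
now [ 0.5836 -0.0978  0.1123] yawz 81.1 F [-0.1  0.9  0.3] w 0.566 t 21.2333 q [-0.1   0.5   0.24  1.8  -0.16  0.86  1.64]
0.025 -0.001 0.000 0.000 111; 0.051 -0.002 0.001 0.001 111; 0.076 -0.002 0.001 0.001 111; 0.101 -0.003 0.001 0.001 111
```

View pics/s11.png

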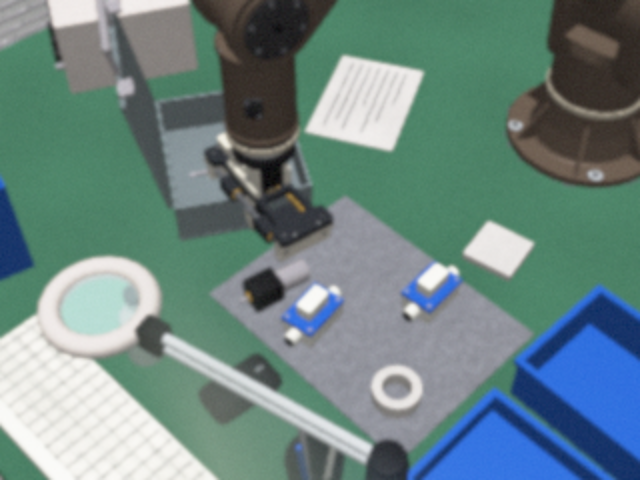

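Emit:
{"op": "move_arm", "data": {"steps": "0.030 -0.001 0 0 111; 0.060 -0.003 0 0 111; 0.085 -0.003 0.001 0 111; 0.099 -0.003 0.001 0 111; 0.101 -0.003 0.001 0 111; 0.101 -0.003 0.001 0 255; 0.101 -0.003 0.001 0 255; 0.101 -0.003 0.001 0 255; 0.101 -0.003 0.001 0 255; 0.101 -0.003 0.001 0 255"}}

```text
clock: 22.07
position: [0.5877, -0.0983, 0.0126]
ee_rot: [-1.094, 1.277, 1.092]
force: [-0.1, 0.9, 4.2]
width: 0.411
```

Emit:
{"op": "move_arm", "data": {"steps": "-0.03 0 0 0 255; -0.06 0 0 0 255; -0.10 0 0 0 255; -0.12 0 0 0 255; -0.12 0 0 0 255"}}

```text
clock: 22.48
position: [0.5897, -0.0992, 0.1368]
ee_rot: [-1.097, 1.273, 1.086]
force: [0.8, 0.3, -1.7]
width: 0.415
```

```bash
python3 -c "
from h import *
d=cap('top');d=cap('scene');cv2.imwrite('pics/s12.png',d['img'])"; python3 go.py .583 .290 .12 90 255
```

```text
now [ 0.587  -0.0985  0.132 ] yawz 81.0 F [-0.  -0.1 -2.7] w 0.412 t 22.5833 q [-0.1   0.48  0.26  1.78 -0.15  0.9   1.63]
0.001 0.006 0.038 -0.016 255; 0.002 0.013 0.077 -0.031 255; 0.004 0.019 0.115 -0.047 255; 0.005 0.026 0.153 -0.063 255; 0.006 0.032 0.192 -0.078 255; 0.007 0.039 0.230 -0.094 255; 0.008 0.045 0.268 -0.110 255; 0.010 0.052 0.306 -0.125 255; 0.011 0.058 0.345 -0.141 255; 0.012 0.065 0.383 -0.157 255
```

View pics/s12.png

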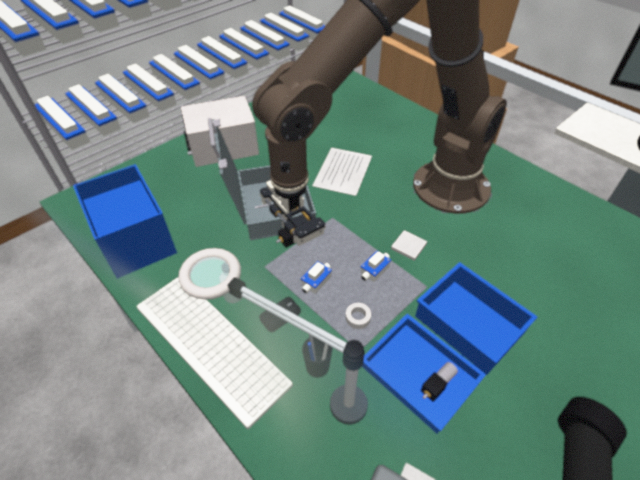

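Emit:
{"op": "move_arm", "data": {"steps": "0.001 0.006 0.038 -0.016 255; 0.002 0.013 0.077 -0.031 255; 0.004 0.019 0.115 -0.047 255; 0.005 0.026 0.153 -0.063 255; 0.006 0.032 0.192 -0.078 255; 0.007 0.039 0.230 -0.094 255; 0.008 0.045 0.268 -0.110 255; 0.010 0.052 0.306 -0.125 255; 0.011 0.058 0.345 -0.141 255; 0.012 0.065 0.383 -0.157 255"}}

```text
clock: 23.42
position: [0.5808, 0.2913, 0.1169]
ee_rot: [-1.21, 1.212, 1.211]
force: [0.1, 0.2, -1.5]
width: 0.408
```

```bash
python3 -c "
from h import *
cap('top');cap('top');cap('top')"; python3 go.py .583 .288 .016 90 255 4
```

```text
now [0.5795 0.2945 0.1166] yawz 90.4 F [ 0.2 -0.7 -2.2] w 0.413 t 23.5667 q [-0.66  0.58  0.17  1.64 -0.12  0.94  1.13]
0.025 -0.001 -0.002 0.002 255; 0.050 -0.002 -0.003 0.004 255; 0.075 -0.003 -0.005 0.005 255; 0.101 -0.004 -0.007 0.007 255
```

Emit:
{"op": "move_arm", "data": {"steps": "0.030 -0.001 -0.002 0 255; 0.060 -0.003 -0.005 0 255; 0.085 -0.004 -0.005 0 255; 0.100 -0.004 -0.005 0 255; 0.101 -0.004 -0.005 0 255; 0.101 -0.004 -0.005 0 120; 0.101 -0.004 -0.005 0 120; 0.101 -0.004 -0.005 0 120; 0.06 -0.004 -0.005 0 120; 0.0 -0.004 -0.005 0 100"}}

```text
clock: 24.4
position: [0.5845, 0.2837, 0.0999]
ee_rot: [-1.209, 1.215, 1.211]
force: [1.8, 0.6, 1.0]
width: 0.562
```

```bash
python3 meas.py | grep -E "top (blue|black |white)"; python3 go.py .5786 -.0215 .12 99.8 80
```

```text
top blue [0.4351 0.0624] 73 50 4.2 [296. 302.]
top blue [ 0.5786 -0.0215] 73 49 9.8 [330. 241.]
top black [ 6.759e-01 -3.000e-04] 54 23 88.5 [320. 202.]
top white.058 [0.3908 0.0568] 14 14 89.1 [298. 321.]
top white.058 [0.435  0.0627] 42 23 5.0 [295. 302.]
top white.058 [0.4772 0.0636] 16 12 88.5 [294. 284.]
top white.058 [ 0.5788 -0.021 ] 42 22 9.5 [330. 240.]
top white.058 [0.5751 0.1321] 58 57 -0.5 [265. 243.]
now [0.5905 0.2865 0.1085] yawz 90.0 F [0.8 0.8 0.4] w 0.598 t 24.5 q [-0.65  0.59  0.18  1.64 -0.12  0.91  1.14]
-0.002 0.001 -0.038 -0.021 80; -0.003 0.003 -0.077 -0.043 80; -0.005 0.004 -0.115 -0.064 80; -0.007 0.006 -0.154 -0.086 80; -0.008 0.007 -0.192 -0.107 80; -0.010 0.009 -0.231 -0.129 80; -0.012 0.010 -0.269 -0.150 80; -0.013 0.012 -0.308 -0.171 80
```

Emit:
{"op": "move_arm", "data": {"steps": "-0.002 0.001 -0.038 -0.021 60; -0.003 0.003 -0.077 -0.043 60; -0.005 0.004 -0.115 -0.064 60; -0.007 0.006 -0.154 -0.086 60; -0.008 0.007 -0.192 -0.107 60; -0.010 0.009 -0.231 -0.129 60; -0.012 0.010 -0.269 -0.150 60; -0.013 0.012 -0.308 -0.171 60; -0.013 0.012 -0.308 -0.171 60; -0.013 0.012 -0.308 -0.171 60"}}

```text
clock: 25.33
position: [0.5744, -0.0268, 0.1149]
ee_rot: [-1.331, 1.126, 1.328]
force: [0.6, 0.4, 0.1]
width: 0.762
```

```bash
python3 -c "
from h import *
d=cap('top');save(d,'t13.png');d=cap('scene');save(d,'s13.png')
s=__import__('meas').measure(d); print(s['blue'],s['white.058'])
"; python3 go.py .5786 -.0215 .016 99.8 60 4
```

```text
[(array([ 0.5874, -0.0114]), 72, 43, np.float32(-22.8), array([316., 278.])), (array([0.4447, 0.0713]), 75, 41, np.float32(-28.7), array([375., 266.]))] [(array([0.6901, 0.153 ]), 74, 23, np.float32(-86.3), array([333., 339.])), (array([0.5972, 0.1473]), 63, 62, np.float32(86.5), array([358., 313.])), (array([0.6375, 0.0044]), 18, 17, np.float32(-81.9), array([306., 287.])), (array([ 0.5751, -0.0212]), 62, 36, np.float32(-6.6), array([319., 268.])), (array([0.433 , 0.0631]), 57, 30, np.float32(-5.0), array([378., 257.])), (array([0.3667, 0.0808]), 43, 16, np.float32(-78.6), array([398., 248.]))]
now [ 0.5746 -0.0225  0.1144] yawz 99.8 F [0.1 0.9 0.7] w 0.765 t 25.4333 q [-0.16  0.47  0.15  1.84 -0.09  0.84  1.77]
0.025 -0.001 0.000 -0.000 60; 0.049 -0.002 0.000 -0.000 60; 0.074 -0.003 0.000 -0.000 60; 0.098 -0.004 0.000 -0.000 60
```

View pics/s13.png

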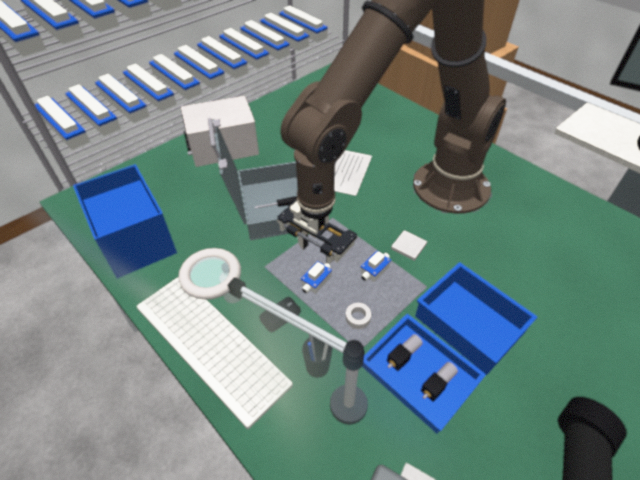

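Emit:
{"op": "move_arm", "data": {"steps": "0.030 -0.002 0 0 60; 0.060 -0.003 0.001 0 60; 0.085 -0.004 0.001 0 60; 0.098 -0.004 0.001 0 60; 0.098 -0.004 0.001 0 60; 0.098 -0.004 0.001 0 255; 0.098 -0.004 0.001 0 255; 0.098 -0.004 0.001 0 255; 0.098 -0.004 0.001 0 255", "squeeze": 40}}

```text
clock: 26.18
position: [0.5792, -0.0213, 0.0173]
ee_rot: [-1.336, 1.122, 1.332]
force: [-0.1, -2.9, 0.5]
width: 0.523
```

Emit:
{"op": "move_arm", "data": {"steps": "-0.03 0 0 0 255; -0.06 0 0 0 255; -0.10 0 0 0 255; -0.13 0 0 0 255; -0.13 0 0 0 255; -0.13 0 0 0 255"}}

```text
clock: 26.68
position: [0.5795, -0.0214, 0.1484]
ee_rot: [-1.336, 1.12, 1.33]
force: [-0.2, 0.6, -2.9]
width: 0.518
```

```bash
python3 -c "
from h import *
d=cap('top');save(d,'t13.png');d=cap('scene');cv2.imwrite('pics/s14.png',cv2.resize(d['img'][120:360,160:480],None,fx=2,fy=2))
"; python3 go.py .386 .385 .155 90.5 255
```

```text
now [ 0.5774 -0.0213  0.1455] yawz 99.8 F [ 0.1 -0.2 -4.1] w 0.517 t 26.7833 q [-0.17  0.44  0.16  1.8  -0.08  0.91  1.77]
-0.001 0.010 0.036 0.014 255; -0.002 0.020 0.072 0.027 255; -0.002 0.030 0.108 0.041 255; -0.003 0.040 0.144 0.054 255; -0.004 0.050 0.180 0.068 255; -0.005 0.060 0.216 0.081 255; -0.005 0.070 0.253 0.095 255; -0.006 0.080 0.289 0.108 255; -0.007 0.090 0.325 0.122 255; -0.008 0.099 0.361 0.135 255
-0.001 0.015 0.034 0.014 255; -0.002 0.029 0.069 0.027 255
```

View pics/s14.png

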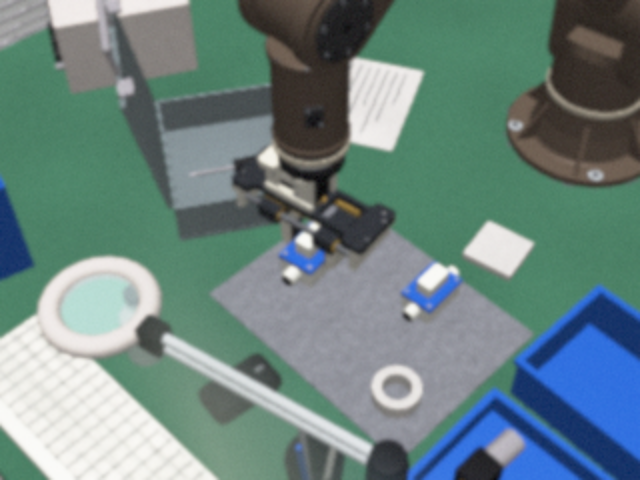

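Emit:
{"op": "move_arm", "data": {"steps": "-0.001 0.010 0.036 0.014 255; -0.002 0.020 0.072 0.027 255; -0.002 0.030 0.108 0.041 255; -0.003 0.040 0.144 0.054 255; -0.004 0.050 0.180 0.068 255; -0.005 0.060 0.216 0.081 255; -0.005 0.070 0.253 0.095 255; -0.006 0.080 0.289 0.108 255; -0.007 0.090 0.325 0.122 255; -0.008 0.099 0.361 0.135 255"}}

```text
clock: 27.62
position: [0.4169, 0.3182, 0.1524]
ee_rot: [-1.236, 1.196, 1.236]
force: [0.6, 0.1, -2.0]
width: 0.517
```

Emit:
{"op": "move_arm", "data": {"steps": "0 0.015 0.034 0.014 255; 0 0.029 0.069 0.027 255; 0 0.029 0.069 0.027 255; 0 0.029 0.069 0.027 255; 0 0.029 0.069 0.027 255"}}

```text
clock: 28.03
position: [0.3871, 0.3843, 0.1525]
ee_rot: [-1.218, 1.208, 1.216]
force: [0.8, -0.8, -2.5]
width: 0.518
```

```bash
python3 go.py .386 .385 .022 90.5 255 4;python3 -c "
from h import *
d=cap('top');save(d,'t15.png');d=cap('scene');cv2.imwrite('pics/s15.png',cv2.resize(d['img'][220:460,320:640],None,fx=2,fy=2))
"
```

```text
now [0.3871 0.3843 0.1525] yawz 90.6 F [ 0.8 -0.8 -2.5] w 0.518 t 28.0333 q [-0.94  0.38  0.08  1.86 -0.04  0.9   0.74]
0.033 0.000 0.000 0.000 255; 0.065 0.000 0.001 0.000 255; 0.098 0.001 0.001 0.001 255; 0.131 0.001 0.001 0.001 255
```

View pics/s15.png

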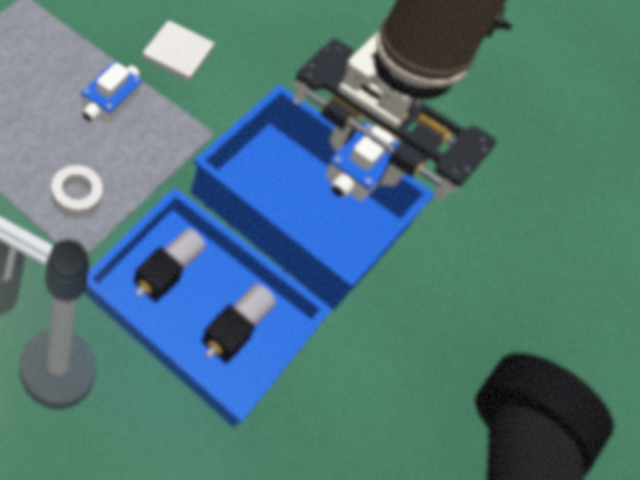

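Emit:
{"op": "move_arm", "data": {"steps": "0.030 0 0 0 255; 0.065 0 0 0 255; 0.100 0 0 0 255; 0.120 0 0 0 255; 0.129 0 0 0 255; 0.131 0 0 0 255; 0.131 0 0 0 105; 0.131 0 0 0 105; 0.131 0 0 0 105; 0.131 0 0 0 105"}}

```text
clock: 28.97
position: [0.3885, 0.3862, 0.0245]
ee_rot: [-1.215, 1.202, 1.215]
force: [-0.6, -0.6, -0.1]
width: 0.588
```

Emit:
{"op": "move_arm", "data": {"steps": "-0.03 0 0 0 105; -0.07 0 0 0 105; -0.105 0 0 0 105; -0.105 0 -0.035 0 60; -0.105 0 -0.07 0 60; -0.105 0 -0.11 0 60"}}

```text
clock: 29.47
position: [0.3891, 0.276, 0.1297]
ee_rot: [-1.217, 1.199, 1.217]
force: [1.2, -1.3, 0.3]
width: 0.742
```

```bash
python3 meas.py | grep -E "top (blue|white)"; python3 go.py .4350 .0625 .12 94.9 60;python3 -c "
from h import *
d=cap('scene');cv2.imwrite('pics/s16.png',cv2.resize(d['img'][220:460,320:640],None,fx=2,fy=2))
"
```

```text
top blue [0.4351 0.0625] 73 50 4.2 [296. 302.]
top white.058 [0.4351 0.0627] 42 23 5.0 [295. 302.]
top white.058 [0.5751 0.1321] 58 57 -0.5 [265. 243.]
now [0.3889 0.2689 0.1288] yawz 90.2 F [ 0.1 -0.   0.5] w 0.76 t 29.5667 q [-0.79  0.31  0.09  2.06 -0.04  0.78  0.89]
0.002 -0.008 -0.034 -0.014 60; 0.003 -0.015 -0.069 -0.028 60; 0.005 -0.023 -0.103 -0.041 60; 0.006 -0.030 -0.138 -0.055 60; 0.008 -0.038 -0.172 -0.069 60; 0.009 -0.046 -0.207 -0.083 60
```

View pics/s16.png

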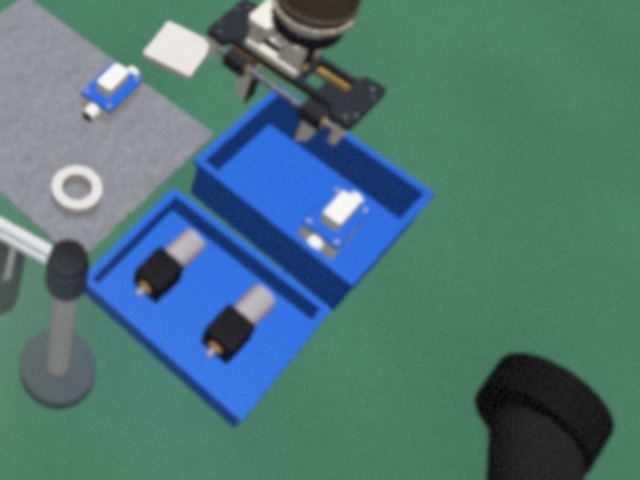

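The first valve stands upright at (338,215) in this crop, and both motors lie in the tray. Next is the second valve, whose position hasn't changed.

Emit:
{"op": "move_arm", "data": {"steps": "0.002 -0.008 -0.034 -0.014 60; 0.003 -0.015 -0.069 -0.028 60; 0.005 -0.023 -0.103 -0.041 60; 0.006 -0.030 -0.138 -0.055 60; 0.008 -0.038 -0.172 -0.069 60; 0.009 -0.046 -0.207 -0.083 60; 0.009 -0.046 -0.207 -0.083 60; 0.009 -0.046 -0.207 -0.083 60"}}

```text
clock: 30.28
position: [0.4377, 0.0679, 0.1195]
ee_rot: [-1.275, 1.165, 1.273]
force: [0.4, 0.7, -0.5]
width: 0.764
```

```bash
python3 -c "
from h import *
d=cap('scene');s=__import__('meas').measure(d); print(s['blue'],s['white.058'])
"; python3 go.py .435 .0625 .017 94.9 60 4
```

```text
[(array([0.4447, 0.0713]), 75, 41, np.float32(-28.7), array([375., 266.]))] [(array([0.6901, 0.153 ]), 74, 23, np.float32(-86.3), array([333., 339.])), (array([0.5975, 0.1474]), 63, 61, np.float32(3.4), array([358., 313.])), (array([0.433 , 0.0631]), 57, 30, np.float32(-5.0), array([379., 257.]))]
now [0.4373 0.0695 0.1195] yawz 95.2 F [-0.9 -0.3 -1. ] w 0.764 t 30.3333 q [-0.4   0.28  0.15  2.14 -0.06  0.73  1.45]
0.026 0.001 -0.002 0.001 60; 0.051 0.002 -0.003 0.003 60; 0.077 0.002 -0.005 0.004 60; 0.102 0.003 -0.007 0.006 60
```

Emit:
{"op": "move_arm", "data": {"steps": "0.020 0.002 -0.006 0 60; 0.040 0.002 -0.006 0 60; 0.040 0.002 -0.006 0 60; 0.040 0.002 -0.006 0 60"}}

```text
clock: 30.67
position: [0.4345, 0.0643, 0.0788]
ee_rot: [-1.278, 1.164, 1.28]
force: [0.3, 0.4, 0.1]
width: 0.765
```

```bash
python3 go.py .435 .0625 .017 94.9 60 4
```

```text
now [0.4345 0.0643 0.0788] yawz 95.4 F [0.3 0.4 0.1] w 0.765 t 30.6667 q [-0.38  0.34  0.14  2.19 -0.08  0.62  1.48]
0.015 -0.000 -0.000 0.002 60; 0.031 -0.000 -0.001 0.005 60; 0.046 -0.000 -0.001 0.007 60; 0.062 -0.000 -0.002 0.009 60
```

Emit:
{"op": "move_arm", "data": {"steps": "0.020 0 -0.001 0 60; 0.040 0 -0.001 0 60; 0.058 0 -0.001 0 60; 0.062 0 -0.001 0 60; 0.062 0 -0.001 0 255; 0.062 0 -0.001 0 255; 0.062 0 -0.001 0 255; 0.062 0 -0.001 0 255", "squeeze": 40}}

```text
clock: 31.33
position: [0.436, 0.062, 0.0181]
ee_rot: [-1.277, 1.162, 1.276]
force: [0.4, -2.0, 1.4]
width: 0.522
```

Emit:
{"op": "move_arm", "data": {"steps": "-0.03 0 0 0 255; -0.06 0 0 0 255; -0.10 0 0 0 255; -0.13 0 0 0 255; -0.135 0 0 0 255; -0.135 0 0 0 255"}}

```text
clock: 31.83
position: [0.4367, 0.0621, 0.1545]
ee_rot: [-1.278, 1.159, 1.273]
force: [0.3, 0.9, -2.9]
width: 0.52
```

```bash
python3 -c "
from h import *
cap('top')"; python3 go.py .386 .289 .155 90.5 255
```

```text
now [0.4356 0.0619 0.1528] yawz 95.3 F [-1.4  0.1 -2.6] w 0.519 t 31.8833 q [-0.4   0.22  0.16  2.11 -0.05  0.81  1.46]
-0.000 0.005 0.038 0.014 255; -0.001 0.009 0.077 0.028 255; -0.001 0.014 0.115 0.042 255; -0.001 0.019 0.154 0.056 255; -0.002 0.024 0.192 0.070 255; -0.002 0.028 0.231 0.084 255
```

Emit:
{"op": "move_arm", "data": {"steps": "0 0.005 0.038 0.014 255; 0 0.009 0.077 0.028 255; 0 0.014 0.115 0.042 255; 0 0.019 0.154 0.056 255; 0 0.024 0.192 0.070 255; 0 0.029 0.232 0.084 255; 0 0.029 0.232 0.084 255; 0 0.029 0.232 0.084 255; 0 0.029 0.232 0.084 255"}}

```text
clock: 32.63
position: [0.3842, 0.289, 0.1504]
ee_rot: [-1.217, 1.208, 1.216]
force: [0.1, 0.3, -2.2]
width: 0.516
```

```bash
python3 -c "
from h import *
d=cap('scene');cv2.imwrite('pics/s17.png',cv2.resize(d['img'][220:460,320:640],None,fx=2,fy=2))"; python3 go.py .386 .290 .022 90.5 255 4
```

```text
now [0.3846 0.2883 0.1507] yawz 90.4 F [ 0.  -0.2 -1.3] w 0.523 t 32.6833 q [-0.8   0.29  0.06  2.01 -0.02  0.84  0.85]
0.032 -0.000 0.000 -0.000 255; 0.064 -0.001 0.001 -0.001 255; 0.097 -0.001 0.001 -0.001 255; 0.129 -0.002 0.002 -0.001 255
```

View pics/s17.png

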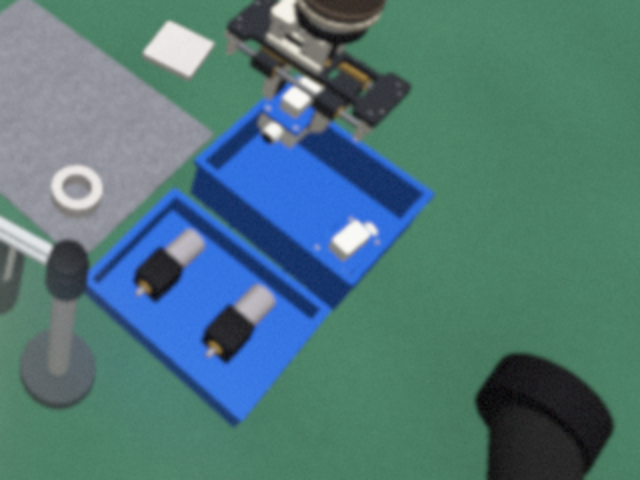

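Emit:
{"op": "move_arm", "data": {"steps": "0.030 0 0.002 0 255; 0.065 0 0.002 0 255; 0.100 -0.001 0.002 0 255; 0.120 -0.002 0.002 0 255; 0.127 -0.002 0.002 0 255; 0.129 -0.002 0.002 0 255; 0.129 -0.002 0.002 0 105; 0.129 -0.002 0.002 0 105; 0.129 -0.002 0.002 0 105; 0.129 -0.002 0.002 0 105"}}

```text
clock: 33.52
position: [0.3877, 0.2926, 0.0243]
ee_rot: [-1.215, 1.203, 1.215]
force: [-0.1, -0.4, -0.3]
width: 0.587
```

Emit:
{"op": "move_arm", "data": {"steps": "-0.03 0 0 0 105; -0.07 0 0 0 105; -0.110 0 0 0 105; -0.110 0 -0.04 0 105; -0.110 0 -0.08 0 150; -0.110 0 -0.12 0 170; -0.110 0 -0.16 0 170; -0.110 0 -0.2 0 170; -0.110 0 -0.24 0 170"}}

```text
clock: 34.27
position: [0.3888, 0.0505, 0.1339]
ee_rot: [-1.216, 1.203, 1.215]
force: [1.5, -0.3, -0.3]
width: 0.338
```

```bash
python3 -c "
from h import *
d=cap('scene');cv2.imwrite('pics/s18.png',cv2.resize(d['img'][220:460,320:640],None,fx=2,fy=2))
d=cap('top');cv2.imwrite('pics/t18.png',cv2.resize(d['img'][180:400,60:420],None,fx=2,fy=2))
C=cloud(d); x,y,z=[C[...,i] for i in range(3)]
m=(x>.31)&(x<.46)&(y>.24)&(y<.435)
for a,b in((.045,.075),(.03,.05)):
    mm=m&(z>a)&(z<b); n,l,s,c=cv2.connectedComponentsWithStats(mm.astype('uint8'))
    for k in range(1,n):
        if s[k,4]>20: print(a,s[k,4],C[l==k].mean(0).round(3),cv2.minAreaRect(C[l==k][:,:2].astype(np.float32)))
"; python3 go.py 0 0 0 - 0 1|head -1
```

```text
0.045 236 [0.412 0.412 0.06 ] ((0.41157791018486023, 0.4137049615383148), (0.024997470900416374, 0.043352577835321426), 85.53588104248047)
0.045 259 [0.385 0.289 0.06 ] ((0.38661402463912964, 0.2911270558834076), (0.047772474586963654, 0.027031471952795982), 1.1990872621536255)
0.045 29 [0.311 0.386 0.055] ((0.31057095527648926, 0.3850713074207306), (0.05622173473238945, 0.0005411239108070731), 88.9624252319336)
0.03 476 [0.412 0.407 0.039] ((0.4094597399234772, 0.41042861342430115), (0.09952601045370102, 0.048501379787921906), 0.1956361085176468)
0.03 541 [0.386 0.288 0.039] ((0.38602277636528015, 0.29121336340904236), (0.10630429536104202, 0.05265267193317413), 1.233340859413147)
now [0.3884 0.0464 0.1337] yawz 90.0 F [0.9 1.1 0.7] w 0.335 t 34.3667 q [-0.41  0.18  0.17  2.24 -0.04  0.73  1.37]
```

View pics/s18.png

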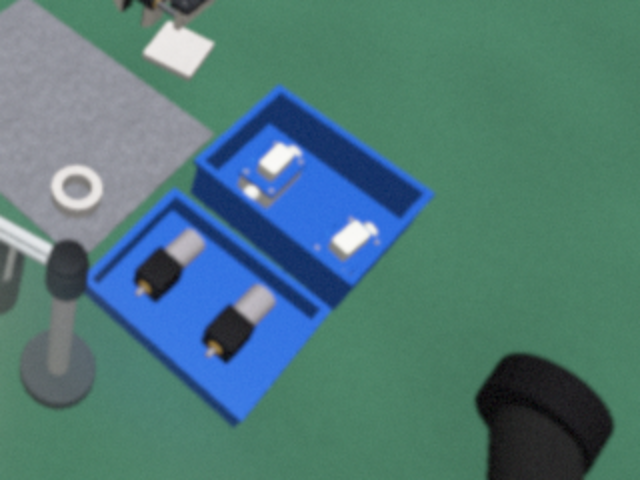

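View pics/t18.png

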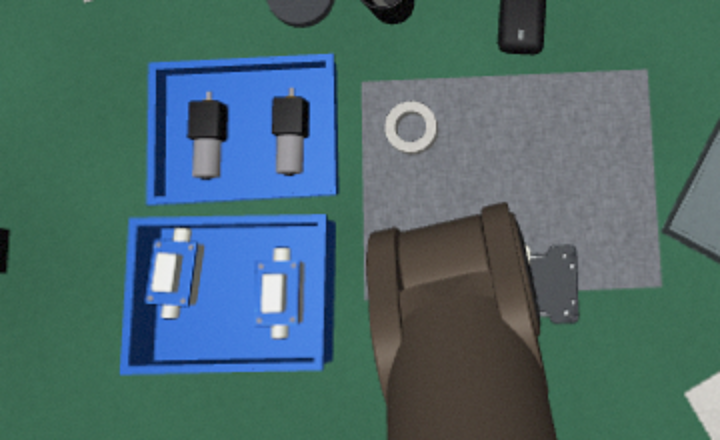

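```bash
python3 -c "
from h import *
Zs=[cap('top') for _ in range(4)]
C=np.mean([cloud(d) for d in Zs],0); x,y,z=[C[...,i] for i in range(3)]
for (cx,cy) in((.412,.412),(.386,.29)):
  for lo,hi in((.054,.068),(.033,.047)):
    m=(abs(x-cx)<.045)&(abs(y-cy)<.028)&(z>lo)&(z<hi)
    m=cv2.erode(m.astype('uint8'),np.ones((3,3)))>0
    P=C[m]; A=np.c_[P[:,0]-cx,P[:,1]-cy,np.ones(len(P))]; k,*_=np.linalg.lstsq(A,P[:,2],rcond=None); print(len(P),k.round(3),P.mean(0).round(3))
"
```

```text
134 [-0.01   0.03   0.061] [0.412 0.412 0.061]
228 [ 0.003 -0.002  0.039] [0.413 0.407 0.039]
119 [-0.002 -0.015  0.061] [0.384 0.289 0.061]
288 [ 0.004 -0.002  0.04 ] [0.385 0.286 0.04 ]
```

```bash
python3 -c "
from h import *
d=cap('top');C=cloud(d);x,y,z=[C[...,i] for i in range(3)]
m=(z>.27)&(z<.34)&(x>.5)&(x<.72)&(y<-.25)&(y>-.52); P=C[m]; print(len(P),P.min(0),P.max(0))
k=P[P[:,2]>.295]; print(len(k),k.mean(0),(k.min(0)+k.max(0))/2, cv2.minAreaRect(k[:,:2].astype(np.float32)))
save(d,'t19.png')
"; python3 go.py .595 -.388 .38 -30.2 170 18
```

```text
903 [ 0.5275292  -0.47857512  0.27000263] [ 0.64821669 -0.2902865   0.31951942]
492 [ 0.59899774 -0.39105997  0.31131792] [ 0.59991515 -0.39041184  0.30742543] ((0.6006075143814087, -0.391785591840744), (0.1217595562338829, 0.0140865882858634), 60.40970993041992)
now [0.3892 0.0533 0.1333] yawz 90.6 F [-0.7 -0.4  0.9] w 0.33 t 34.6167 q [-0.42  0.18  0.17  2.23 -0.04  0.73  1.36]
-0.014 -0.011 -0.025 0.117 170; -0.027 -0.022 -0.049 0.234 170; -0.041 -0.034 -0.074 0.351 170; -0.055 -0.045 -0.098 0.468 170; -0.069 -0.056 -0.123 0.586 170; -0.082 -0.067 -0.148 0.703 170; -0.096 -0.078 -0.172 0.820 170; -0.110 -0.090 -0.197 0.937 170; -0.123 -0.101 -0.222 1.054 170; -0.137 -0.112 -0.246 1.171 170
-0.014 -0.027 0.001 0.117 170; -0.027 -0.054 0.001 0.234 170; -0.041 -0.081 0.002 0.351 170; -0.055 -0.108 0.003 0.468 170; -0.069 -0.135 0.004 0.586 170; -0.082 -0.162 0.004 0.703 170; -0.096 -0.189 0.005 0.820 170; -0.110 -0.216 0.006 0.937 170
```

View pics/t19.png

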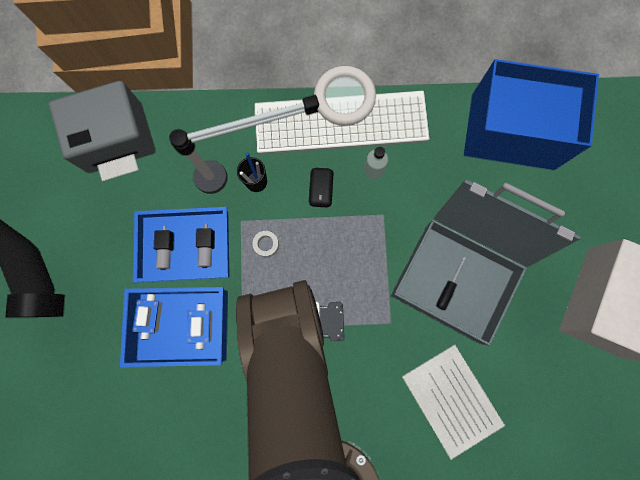

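The picture shows every item in its place: the mat is clear except for the tape at (265,243). The measured bar position (0.600, -0.391, 0.307) agrees with the prediction, so I'll go and shut the lid.

Emit:
{"op": "move_arm", "data": {"steps": "-0.020 -0.011 -0.025 0.117 170; -0.040 -0.022 -0.049 0.234 170; -0.060 -0.034 -0.074 0.351 170; -0.080 -0.045 -0.098 0.468 170; -0.100 -0.056 -0.123 0.586 170; -0.120 -0.067 -0.148 0.703 170; -0.140 -0.078 -0.172 0.820 170; -0.160 -0.090 -0.197 0.937 170; -0.180 -0.101 -0.222 1.054 170; -0.200 -0.112 -0.246 1.171 170", "squeeze": 15}}

```text
clock: 35.45
position: [0.504, -0.1927, 0.3341]
ee_rot: [-0.318, 1.547, 0.318]
force: [0.9, -0.6, 0.8]
width: 0.334
```

```bash
python3 go.py .599 -.391 .38 -30.2 170
```

```text
now [ 0.504  -0.1927  0.3341] yawz 23.2 F [ 0.9 -0.6  0.8] w 0.334 t 35.45 q [-0.16  0.23  0.54  1.64 -0.12  1.3   0.81]
-0.006 -0.027 0.001 0.117 170; -0.011 -0.055 0.002 0.233 170; -0.017 -0.082 0.003 0.350 170; -0.023 -0.110 0.005 0.466 170; -0.029 -0.137 0.006 0.583 170; -0.034 -0.165 0.007 0.699 170; -0.040 -0.192 0.008 0.816 170; -0.046 -0.220 0.009 0.932 170
```

Emit:
{"op": "move_arm", "data": {"steps": "-0.010 -0.027 0.001 0.117 170; -0.020 -0.055 0.002 0.233 170; -0.030 -0.082 0.003 0.350 170; -0.040 -0.110 0.005 0.466 170; -0.045 -0.137 0.006 0.583 170; -0.046 -0.165 0.007 0.699 170; -0.046 -0.192 0.008 0.816 170; -0.046 -0.218 0.008 0.932 170; -0.046 -0.218 0.008 0.932 170; -0.046 -0.218 0.008 0.932 170"}}

```text
clock: 36.28
position: [0.5977, -0.3897, 0.3773]
ee_rot: [0.41, 1.534, -0.41]
force: [-0.4, 0.3, -0.4]
width: 0.333
```

```bash
python3 -c "
from h import *
d=cap('scene');cv2.imwrite('pics/s20.png',cv2.resize(d['img'][60:260,120:360],None,fx=3,fy=3))"; python3 go.py .600 -.3915 .298 -30.2 170 4
```

```text
now [ 0.5977 -0.3888  0.378 ] yawz -29.9 F [-0.2 -0.1 -0.8] w 0.334 t 36.3333 q [ 0.13  0.6   0.76  1.09 -0.4   1.59  0.26]
0.020 -0.000 0.001 0.002 170; 0.040 -0.001 0.002 0.003 170; 0.060 -0.001 0.003 0.005 170; 0.080 -0.001 0.003 0.006 170
```

View pics/s20.png

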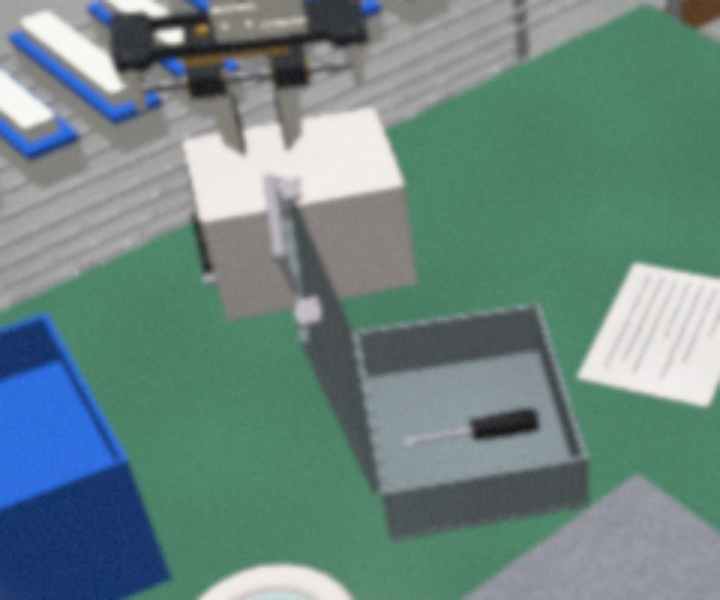

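Emit:
{"op": "move_arm", "data": {"steps": "0.025 0 0.002 0 170; 0.050 0 0.003 0 170; 0.070 0 0.003 0 170; 0.080 0 0.003 0 170; 0.081 0 0.003 0 170; 0.081 0 0.003 0 255; 0.081 0 0.003 0 255; 0.081 0 0.003 0 255; 0.081 0 0.003 0 255", "squeeze": 15}}

```text
clock: 37.08
position: [0.5999, -0.392, 0.2996]
ee_rot: [0.41, 1.529, -0.411]
force: [0.5, -0.4, 3.3]
width: 0.123
```

```bash
python3 lid.py 1.75 .95 10
```

```text
now [ 0.5999 -0.392   0.2996] F [ 0.5 -0.4  3.3] w 0.123 37.0833 q [ 0.11  0.62  0.74  1.24 -0.41  1.42  0.29]
-0.003 0.000 -0.019 0.000 255; -0.005 0.000 -0.038 0.000 255; -0.005 0.000 -0.058 0.000 255; -0.003 0.000 -0.077 0.000 255; 0.000 0.000 -0.096 0.000 255; 0.005 0.000 -0.115 0.000 255; 0.011 0.000 -0.133 0.000 255; 0.018 0.001 -0.151 0.000 255; 0.027 0.001 -0.168 0.000 255; 0.038 0.001 -0.185 0.000 255
```

Emit:
{"op": "move_arm", "data": {"steps": "-0.003 0 -0.019 0 255; -0.005 0 -0.038 0 255; -0.005 0 -0.058 0 255; -0.003 0 -0.077 0 255; 0 0 -0.096 0 255; 0.005 0 -0.115 0 255; 0.011 0 -0.133 0 255; 0.018 0 -0.151 0 255; 0.027 0 -0.168 0 255; 0.038 0 -0.185 0 255"}}

```text
clock: 37.92
position: [0.4391, -0.2989, 0.2606]
ee_rot: [0.411, 1.529, -0.41]
force: [2.0, -0.7, -0.4]
width: 0.123
```

```bash
python3 lid.py .95 0 11
```

```text
now [ 0.4391 -0.2989  0.2606] F [ 2.  -0.7 -0.4] w 0.123 37.9167 q [-0.12  0.3   0.81  1.8  -0.24  1.14  0.24]
0.013 0.000 -0.017 0.000 255; 0.027 0.000 -0.032 0.000 255; 0.042 0.000 -0.047 0.000 255; 0.058 0.000 -0.059 0.000 255; 0.076 0.000 -0.071 0.000 255; 0.094 0.000 -0.081 0.000 255; 0.113 0.000 -0.089 0.000 255; 0.133 0.000 -0.096 0.000 255; 0.153 0.000 -0.101 0.000 255; 0.174 0.000 -0.104 0.000 255; 0.195 0.000 -0.105 0.000 255
```

Emit:
{"op": "move_arm", "data": {"steps": "0.013 0 -0.017 0 255; 0.027 0 -0.032 0 255; 0.042 0 -0.047 0 255; 0.058 0 -0.059 0 255; 0.076 0 -0.071 0 255; 0.094 0 -0.081 0 255; 0.113 0 -0.089 0 255; 0.133 0 -0.096 0 255; 0.153 0 -0.101 0 255; 0.172 0 -0.104 0 255"}}

```text
clock: 38.75
position: [0.3521, -0.2488, 0.0885]
ee_rot: [0.409, 1.524, -0.412]
force: [11.7, -2.5, -2.9]
width: 0.124
```

```bash
python3 go.py .352 -.2465 .0655 - 255 3
```

```text
now [ 0.3521 -0.2488  0.0885] yawz -30.0 F [11.7 -2.5 -2.9] w 0.124 t 38.75 q [-0.05  0.36  0.7   2.23 -0.39  0.65  0.4 ]
0.008 0.001 -0.000 0.000 255; 0.015 0.001 -0.001 0.000 255; 0.023 0.002 -0.001 0.000 255
```

Emit:
{"op": "move_arm", "data": {"steps": "0.008 0 0.002 0 255; 0.016 0 0.003 0 255; 0.022 0 0.003 0 255; 0.025 0 0.003 0 255; 0.025 0 0.003 0 255"}}

```text
clock: 39.17
position: [0.3514, -0.2485, 0.0633]
ee_rot: [0.412, 1.532, -0.411]
force: [-3.7, 2.0, 4.2]
width: 0.127
```

```bash
python3 go.py .352 -.2465 .0655 - 255 3|head -1
```

```text
now [ 0.3514 -0.2485  0.0633] yawz -30.1 F [-3.7  2.   4.2] w 0.127 t 39.1667 q [-0.    0.41  0.65  2.25 -0.45  0.6   0.45]
```

Emit:
{"op": "move_arm", "data": {"steps": "0 0 0 0 170; 0 0 0 0 170; 0 0 0 0 170; -0.03 0 0 0 170; -0.07 0 0 0 170; -0.11 0 0 0 170; -0.14 0.03 0 0 170; -0.16 0.06 0 0 170; -0.16 0.10 0 0 170; -0.16 0.14 0 0 170"}}

```text
clock: 40.0
position: [0.4234, -0.1261, 0.225]
ee_rot: [0.413, 1.527, -0.41]
force: [0.3, -0.1, 0.2]
width: 0.33
```

```bash
python3 -c "
from h import *
s,p,_=st();print(p,s['force'],s['clock'])
d=cap('scene');save(d,'s21.png');d=cap('top');save(d,'t21.png')
C=cloud(d);x,y,z=[C[...,i] for i in range(3)]
m=(x>.35)&(x<.6)&(y<-.2)&(y>-.45)&(z>.05)&(z<.1); print(np.median(z[m]),m.sum())
"
```

```text
[ 0.42342523 -0.1260505   0.22495222] [ 0.3188581  -0.08691849  0.15373467] 40.0
0.07957132184522042 4574
```

View pics/s21.png

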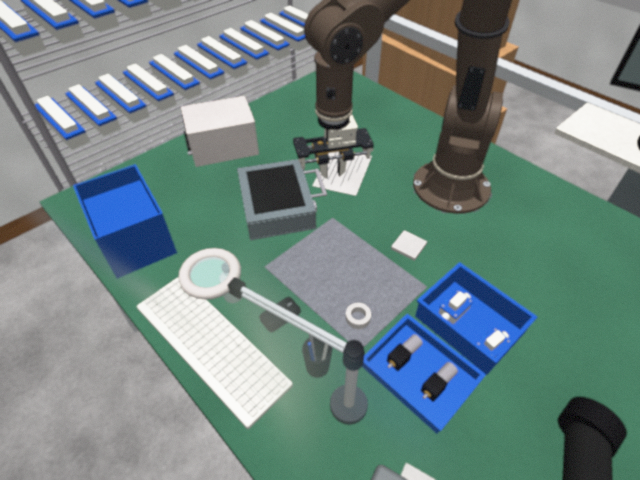

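View pics/t21.png

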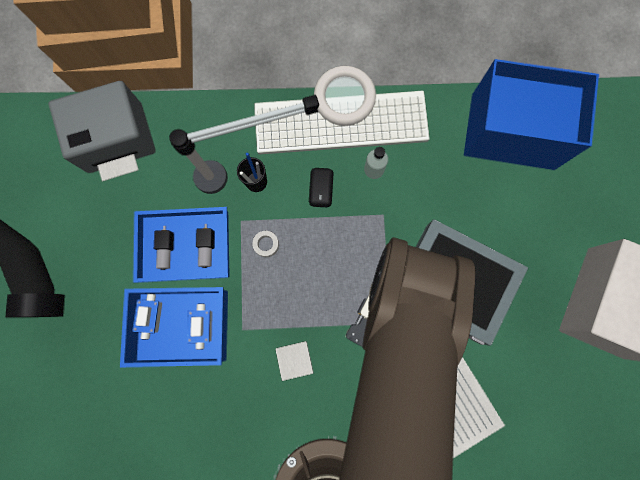

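The lid is shut at the same measured height as at the start (0.0796 m), the mat is clear except for the tape, and the lamp is clear. I'll let the arm settle and hand in.

Emit:
{"op": "move_arm", "data": {"steps": "0 0 0 0 170; 0 0 0 0 170; 0 0 0 0 170"}}

```text
clock: 40.35
position: [0.421, -0.1284, 0.2229]
ee_rot: [0.412, 1.531, -0.413]
force: [-0.2, -0.5, 0.3]
width: 0.337
```

```bash
python3 -c "
from h import *
print(arm.sign_off())"
```

```text
the job is handed in; nothing more can be done
None
```

The mat is cleared and the job was handed in at about 40 s; the hand-in gave no verdict.

I swung the lamp off the mat, then opened the case lid onto its stop. The screwdriver went into the case, both motors into the shallow tray, and both valves onto the floor of the deep bin. I then shut the lid. There was no third valve and no brush on the mat.

Last checks:
- **Lamp:** the head is well beyond the mat's far edge, and it did not move again after I swung it.
- **Valves:** both stand level on the bin floor, with their heads measured at 60–61 mm, as expected. The first valve was found about 4 cm from where I had set it, near the bin wall, but still level and clear of the second, so I left it.
- **Case lid:** it is shut at the same measured height as at the start (0.0796 m). That is about 5 mm above nominal, as it was at the start, so I put it down to camera depth offset.
- **Left in place:** the tape roll, mouse and bottle look unmoved in the pictures.
- **Robot:** it was touching nothing at hand-in, with under 1 N at the wrist.

No check failed.

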